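# Measure the free travel of a hooded parking-brake pedal

### The job

Check the free travel of the brake pedal on the bench: press the pedal pad under the hood gently down until its resistance firms up and the brake arm has clearly begun to move, then let go; the pedal stays where the brake begins to bite. Then slide the rider along the scale rail until its index blade lines up with the pedal's pointer, without touching the pointer, and leave the pedal down and the tools around the unit where they lie.

Things in the scene. Friction and masses are not known exactly. Their poses are not given: they have to be found in the camera images.
- stand: pedal unit fixed on the bench: steel base plate, x -135..115, y -75..170, 10 mm thick (all mm, stand frame); origin on the bench surface; -x is its open front, +y the rail side, z up. Grey side cheeks at y = +-60, x 10..95. Pedal hinge along y at x 30, z 100. Scale rail along x at y 140, x -115..65, top at z 190, with 5 mm ticks on a strip beside it.
- hood_edge (a point): middle of the front edge of the flat hood roof, underside (z 248 mm, x -111, y 0 in the stand frame). The roof reaches from here back to x 98, y -62..62, top at z 255. It covers the whole pedal pad, so the pad is reached only with the tool leaning in from the front, below this edge (about 40 deg from vertical works).
- pedal_pad (a point): centre of the upper face of the pedal's black rubber pad, 44 (along the pedal) x 74 (stand y) x 11 mm. With the pedal up it lies level, 131 mm above the bench, 82 mm in front of the stand's origin; it turns about the hinge on a radius of 116 mm, down about 70 mm at full travel (roughly straight down), tipping to face the front by the pedal's angle.
- pedal_angle (a joint): pedal angle, rad: 0 fully up, grows as the pad goes down, at most 0.62; starts at 0 to 0.08. Free travel takes about 2.5 N at the pad and the pedal stays where it is left. Somewhere from 0.20 to 0.50 (hidden, differs each time) the brake bites and the force steps up. When released, the brake spring pushes it back to the bite point, where it stays.
- brake_arm (a joint): short brake arm outside the -y cheek, rad: 0 at rest; turns (to 0.10 at most) only while the pedal is pressed past the bite point, then springs back to 0. At the bite the force of the moving pad steps up to about 6 N and grows 0.8 N per mm; dead stop 12 mm on, at about 15 N; held still it takes about 4 N less. Past 0.012 (1.4 mm at the pad) for 0.2 s counts as firm.
- pedal: the whole pedal; origin on its hinge line, axes parallel to the stand's at angle 0. Steel arm and pad under the hood; outside the +y cheek a thin steel pointer rod (6 mm thick, stand y 80 mm) stands up 110 mm from the hinge, its tip bent outwards over the scale; it swings to the front as the pedal goes down. The pointer must not be touched; the pedal must never take over 25 N.
- pointer_tip (a point): end of the pointer, 200 to 212 mm above the bench, y = 98 mm of the stand; at pedal angle 0 it stands at x = +38 mm of the stand; at the bite point it is about 23 to 55 mm nearer the front (-x).
- rider (a joint): position of the rider along the rail in m: 0 at the front end, grows towards the back (stand +x), 0.140 at most; starts near the front end. It slides with about 1.5 N and stays where it is left.
- rider_index (a point): end of the rider's steel index blade (3 mm thick), which points from the rider towards the pointer: y 100, z 202 mm in the stand frame; its x axis is parallel to the stand's. Its x along the rail is to agree with the pointer tip's.
- rider_top (a point): top centre of the rider's upright black finger tab, 20 mm along the rail (stand x) x 12 mm across (stand y) x 47 mm high, top 250 mm above the bench; it stands on a dark steel saddle (24 x 26 mm, top 201 mm above the bench) that straddles the rail. Rider index and tab share the same x.
- combo_wrench: steel combination wrench 160 x 32 x 7 mm, lying on the bench by the unit; a bystander
- driver_red: screwdriver with red handle, 202 x 29 x 29 mm, lying by the unit; a bystander
- elec_tape: roll of black tape, 53 mm wide, 19 mm high, lying by the unit; a bystander
- oil_bottle: small blue bottle with white cap, 40 mm wide, 120 mm tall, standing beside the unit; a bystander
- tape_measure: yellow tape measure 66 x 72 x 34 mm beside the unit; a bystander
- pliers_black: pliers with black handles, 174 x 55 x 12 mm, lying by the unit; a bystander

How it is judged:
By the outcome, as a careful person would: the job done as asked, in the order asked, and still so for the second after the job is handed in, with the robot touching nothing.
It also fails if it takes over 48 s, if anything falls off the work surface, if the arm or the gripper's body presses on something with over 40 N, if the wrist force passes 120 N, or if a joint passes its speed limit or range.

### The arm

A 7-joint arm with a two-finger parallel gripper is mounted at the origin on a cart in front of the work surface, level with it; the furniture and walls round the work are solid. World frame = base frame: x ahead of the robot, y to its left, z up, the work surface at z = 0. Lengths are in m, angles in rad, forces in N, time in s.
With the tool pointing down it reaches from about 0.4 to 0.85 m from the base axis. Payload 4.5 kg.
Tool frame: the origin (TCP) lies midway between the tips of the shut fingers; the grasp point (between the pads) lies 19 mm behind it (hold_point_z is the distance from the TCP to the grasp point, in m); z points along the fingers, y is the line along which they close (so a half turn about z gives the same grasp; the last joint's range is limited). The gripper opens to 85 mm and grips with 20 to 120 N. Pads are 22 mm wide; open, the fingers measure 114 mm over their backs; the gripper's body (76 mm by 85 mm) begins 54 mm behind the grasp point. The pads swing forward as they close: fully open they stand 13 mm farther back than shut.
Start: joints at [1.235, 0.689, -0.195, 1.565, 0.157, 0.902, -0.215], TCP at [0.226, -0.583, 0.231] pointing down, gripper open.
Joint ranges: [-3.01, 3.01], [-0.46, 2.08], [-1.47, 1.51], [0.13, 2.56], [-1, 4.14], [0.04, 2.09], [-2.66, 2.66]. Speed limits (rad/s): [2.57, 2.57, 3.14, 3.14, 3.14, 3.14, 3.14].

### API

Orientations are given as [roll, pitch, yaw] about the fixed x, y, z axes, in that order (R = Rz(yaw) Ry(pitch) Rx(roll)).
In Python, from cell import get_obs, read_camera, camera_params, sign_off, hold_point_z gives the robot as it stands.
- The arm moves only by the shell command python3 -m inch 'ROWS' [OPENING] [FORCE]. ROWS is text: rows parted by semicolons, each of 4 numbers parted by spaces: the shift along the tool's x, y, z in m, then the turn about the tool's z in rad. A call has 1 to 10 rows; each row shifts and turns the commanded pose from where the row before left it, along the tool's axes as they then stand; what a row does not reach is not made up. A row lasts 1/12 s, in which the tool goes at most 41.7 mm and 7.16 degrees, less where a joint would pass 70% of its speed; a pose out of reach is approached as far as the arm can. A call with a gripper value outside its range is refused whole. OPENING is the opening, from 0 (shut) to 1 (fully open), set as the call begins (- or left out, the last holds). The fingers move at their own pace and stop on an object; FORCE is the grip in N (left out, the last holds). Time passes only in rows, so rows that do not move let the fingers close. It gives the time, the measured TCP pose, the force, the opening and the grip force at its end, in the units of the state.
- get_obs(): the state, without advancing time (a new reading comes with each control period).
- read_camera(name): name is "side" or "top"; returns the picture (384x512x3 uint8, red, green, blue); there is no depth.
- camera_params(name): a dict with "mtx" (3x3 intrinsics, pixels), "R" (3x3) and "t" (3): a world point X has camera coordinates R X + t. Camera axes: x right, y down, z forward; pixel columns grow to the right and rows downward; lengths in m; the calibration is good to about 2 mm. A picture is of the moment at which its call begins. camera_params takes no time and is no camera call.
- sign_off(): hands the job in; it is judged then, once.
The state is a dict: "t": time; "joint_positions": joint angles; "joint_velocities": joint speeds; "joint_torque": joint torques, N m; "eef_pos": TCP position; "eef_rot": TCP orientation; "wrist_force": force on the tool from outside, world axes, zero at the start; "ft_torque": the same for the moment, N m; "grip_width": finger opening in m; "grasp_force": force on a finger pad.
Only numpy, scipy, OpenCV 4.12 (cv2) and the standard library are available. Lean on these libraries where they do the work, as an engineer would, in place of code of your own. Each camera call takes 0.05 s, during which the arm holds its last target. There are 200 camera calls.

## Working session

There is one attempt and no reset: what is moved stays moved. The work goes in short steps, Python scripts to look and compute and a shell command to move; the robot and the scene stay as the last step left them, time stands still between calls to the robot, and variables do not carry over. Pictures are saved under pics/ and viewed, at most 10 in all, crops included, and the job is handed in when it is done.

```bash
mkdir -p pics; ls; python3 - <<'E'
from cell import *
import cv2,numpy as np
o=get_obs()
for k,v in o.items(): print(k,np.round(v,4))
print(hold_point_z)
for n in("side","top"):
    cv2.imwrite(f"pics/{n}0.png",cv2.cvtColor(read_camera(n),cv2.COLOR_RGB2BGR))
    p=camera_params(n); print(n,p, -np.array(p["R"]).T@np.array(p["t"]))
E
```

```text
pics
t 0.0
joint_positions [ 1.2348  0.69   -0.1945  1.5664  0.1573  0.9025 -0.2151]
joint_velocities [ 0.0001  0.0012 -0.0019  0.0003 -0.0008 -0.0006  0.0013]
joint_torque [-8.00000e-04 -5.39608e+01 -1.26620e+00 -1.58542e+01  9.20000e-03
  9.50000e-03 -0.00000e+00]
eef_pos [ 0.2256 -0.5821  0.2305]
eef_rot [-3.1397e+00  1.0000e-04  3.6990e-01]
wrist_force [0.4639 0.3543 0.1988]
ft_torque [ 0.0215 -0.0471 -0.0168]
grasp_force 0.0
grip_width 0.0855
0.0187
side {'mtx': array([[415.75940796,   0.        , 253.25408715],
       [  0.        , 415.75940796, 199.69678981],
       [  0.        ,   0.        ,   1.        ]]), 'R': array([[-0.93653523, -0.35032292, -0.01325234],
       [-0.25734527,  0.71266077, -0.65260098],
       [ 0.2380655 , -0.60777337, -0.75758586]]), 't': array([0.57533756, 0.27171518, 1.09787547])} [0.34738223 0.67517266 1.0166811 ]
top {'mtx': array([[496.74286288,   0.        , 253.15911512],
       [  0.        , 496.74286288, 191.57383191],
       [  0.        ,   0.        ,   1.        ]]), 'R': array([[-0.20731988, -0.97825514, -0.00594584],
       [-0.91751736,  0.19654919, -0.34573154],
       [ 0.33938231, -0.06622161, -0.93831463]]), 't': array([0.1216815 , 0.62455919, 1.24928344])} [0.1742862  0.07900851 1.38887424]
```

View pics/side0.png

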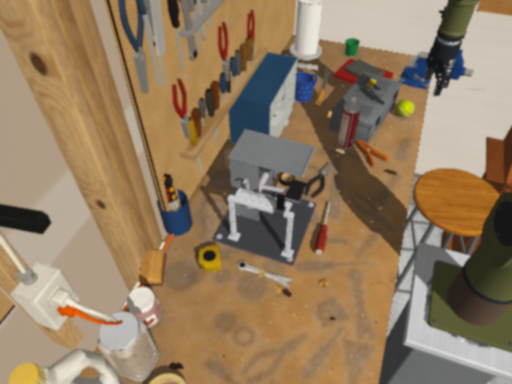

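View pics/top0.png

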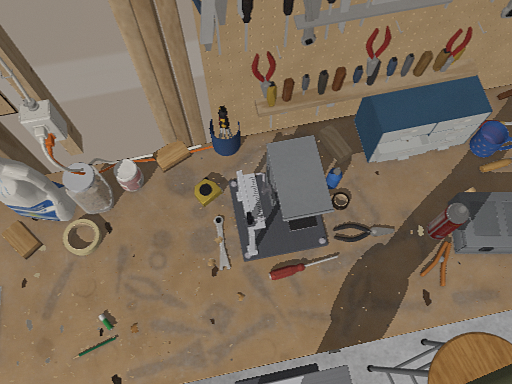

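The top view shows the unit at about (285,195), with its rail on the left and its front toward the robot. The side view shows it at about (265,200). I'll enlarge both.

```bash
python3 - <<'E'
import cv2,numpy as np
a=cv2.imread("pics/side0.png")[120:270,205:345]; b=cv2.imread("pics/top0.png")[130:270,215:345]
cv2.imwrite("pics/crop0.png",np.hstack([cv2.resize(a,(400,600),interpolation=2)[:, :] if 0 else cv2.resize(a,(400,429),interpolation=2),cv2.resize(b,(398,429),interpolation=2)]))
E
```

```text
(no output)
```

View pics/crop0.png

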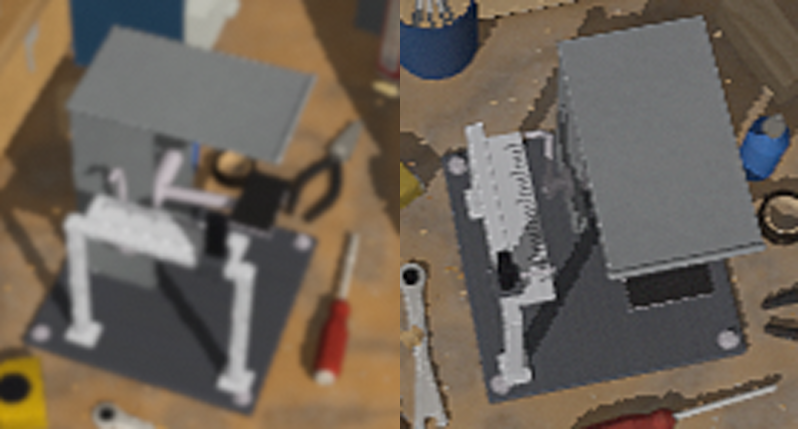

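```bash
cat > h.py <<'E'
from cell import *
import numpy as np
from scipy.optimize import least_squares
def proj(n,X):
    p=camera_params(n); c=np.atleast_2d(X)@np.array(p["R"]).T+p["t"]; u=c@np.array(p["mtx"]).T
    return u[:,:2]/u[:,2:]
def W(P,q):
    P=np.atleast_2d(P)/1000.; c,s=np.cos(q[2]),np.sin(q[2])
    return np.c_[P[:,0]*c-P[:,1]*s+q[0],P[:,0]*s+P[:,1]*c+q[1],P[:,2]]
E
python3 - <<'E'
from h import *
top=[((-111,62,255),(283.6,220.4)),((-111,-62,255),(333.6,210.3)),((98,-62,255),(314,135.5)),((98,62,255),(266.6,143.7)),((-135,170,10),(245,261.8)),((-135,-75,10),(328.4,244.2)),((115,170,10),(229.7,179))]
side=[((115,170,10),(213.7,240.8)),((-135,170,10),(290.8,263.5)),((-135,-75,10),(316.3,203.3)),((-111,62,255),(301.3,176)),((-111,-62,255),(314.6,146.3)),((98,-62,255),(243.5,129.8)),((98,62,255),(228.8,156.8))]
def fit(L):
    f=lambda q:np.concatenate([(proj(n,W([a for a,_ in D],q))-[b for _,b in D]).ravel() for n,D in L])
    r=least_squares(f,[.6,-.1,0.],loss='soft_l1'); print(np.round(r.x,4)); print(np.round(f(r.x).reshape(-1,2),1).tolist()); return r.x
fit([("top",top)]);fit([("side",side)]);q=fit([("top",top),("side",side)])
print(W([(-82,0,131),(-111,0,248),(-112,140,250)],q))
for n in("top","side"): print(n,proj(n,W([(-82,0,131),(38,98,206),(-105,140,250)],q)))
E
```

```text
[ 0.6069 -0.1214 -0.0157]
[[0.5, 0.2], [1.1, 0.7], [0.3, -1.3], [-0.2, -0.9], [-1.2, -0.7], [0.1, 0.5], [-1.4, 1.0]]
[ 0.608  -0.113  -0.0077]
[[-2.0, -0.9], [1.9, 1.9], [-0.4, -0.3], [0.7, 0.6], [0.5, -0.6], [0.2, -1.1], [-2.5, 0.2]]
[ 0.6074 -0.1193 -0.0127]
[[-0.3, 0.2], [0.3, 0.6], [-0.7, -1.4], [-1.2, -0.9], [-1.8, -0.6], [-0.6, 0.3], [-2.3, 1.2], [-1.1, -2.7], [2.3, 0.2], [0.3, -1.5], [1.5, -0.9], [1.4, -1.9], [1.3, -2.5], [-1.4, -1.4]]
[[ 0.52543734 -0.11822858  0.131     ]
 [ 0.49643966 -0.11786151  0.248     ]
 [ 0.49721181  0.02213993  0.25      ]]
top [[301.46144116 219.55483764]
 [256.1436096  174.35304295]
 [250.6804428  225.05920941]]
side [[296.0024487  188.13373543]
 [243.7321445  182.96053096]
 [290.97047682 197.4538488 ]]
```

```bash
python3 -m inch; python3 -m inch '0 0 -0.03 0.123;0 0 -0.03 0.123;0 0 -0.03 0.123' 0
```

```text
t: 0.35
eef_pos: [0.2256, -0.582, 0.3215]
eef_rot: [-3.139, 0.001, -0.005]
wrist_force: [-0.1, -1.2, -0.1]
grip_width: 0.0517
grasp_force: 0.0invalid input
```

```bash
python3 -m inch '0.01 -0.037 -0.01 0;0.01 -0.037 -0.01 0;0.01 -0.037 -0.01 0;0.01 -0.037 -0.01 0;0.01 -0.037 -0.01 0;0.01 -0.037 -0.01 0;0.01 -0.037 -0.01 0;0.01 -0.037 -0.01 0;0.01 -0.037 -0.01 0;0.01 -0.037 -0.01 0' && python3 -m inch '0.01 -0.037 -0.01 0;0.01 -0.037 -0.01 0;0.01 -0.037 -0.01 0;0.01 -0.037 -0.01 0;0.01 -0.037 -0.01 0;0.01 -0.037 -0.01 0;0 0 -0.02 0' && python3 -c "
from cell import *
print(get_obs()['joint_positions'])"
```

```text
t: 1.18
eef_pos: [0.3253, -0.2107, 0.4216]
eef_rot: [3.141, 0.0, 0.001]
wrist_force: [1.2, -0.4, -0.1]
grip_width: 0.0003
grasp_force: 0.0
t: 1.77
eef_pos: [0.3851, 0.0171, 0.5007]
eef_rot: [-3.137, 0.002, 0.014]
wrist_force: [-0.1, -0.7, -0.1]
grip_width: 0.0
grasp_force: 0.0
[ 0.25357457  0.1028594  -0.47026198  1.68922588  0.04292443  1.36220058
 -1.7802229 ]
```

```bash
python3 -m inch '0 0 -0.04 0;0 0 -0.04 0;0 0 -0.04 0;0 0 -0.04 0;0 0 -0.04 0;0 0 -0.04 0' && python3 -c "
from cell import *
print(get_obs()['joint_positions'])"
```

```text
t: 2.27
eef_pos: [0.3847, 0.0091, 0.7387]
eef_rot: [-3.14, -0.002, 0.002]
wrist_force: [2.6, -2.5, -0.2]
grip_width: -0.0001
grasp_force: 0.0
[ 0.07210805  0.15219111 -0.30176977  0.91043806  0.04989445  2.08300009
 -1.7705833 ]
```

```bash
python3 -m inch '0 0 -0.04 0;0 0 -0.04 0' && python3 -c "
from cell import *
print(get_obs()['joint_positions'])"
```

```text
t: 2.43
eef_pos: [0.3883, 0.0088, 0.7407]
eef_rot: [3.14, -0.004, 0.0]
wrist_force: [0.5, -0.3, -0.6]
grip_width: 0.0001
grasp_force: 0.0
[-0.19997732  0.14988091  0.08100249  0.90627018 -0.01209307  2.08242507
 -1.69662795]
```

```bash
python3 -m inch '0.03 0 -0.028 0;0.03 0 -0.028 0;0.03 0 -0.028 0;0.03 0 -0.028 0' && python3 -c "
from cell import *
print(get_obs()['joint_positions'])"
```

```text
t: 2.77
eef_pos: [0.4713, 0.0076, 0.7504]
eef_rot: [-3.138, -0.079, -0.002]
wrist_force: [-0.3, 1.1, 0.2]
grip_width: 0.0003
grasp_force: 0.0
[-0.28424993  0.29237118  0.34233725  0.69428611 -0.11908598  2.08881965
 -1.59478551]
```

```bash
python3 -m inch '0.022 0 -0.02 0;0.022 0 -0.02 0;0.022 0 -0.02 0;0.022 0 -0.02 0;0.022 0 -0.02 0' && python3 -c "
from cell import *
print(get_obs()['joint_positions'])"
```

```text
t: 3.18
eef_pos: [0.5345, 0.0062, 0.7632]
eef_rot: [-3.135, -0.175, -0.002]
wrist_force: [0.8, 0.7, 0.3]
grip_width: -0.0001
grasp_force: 0.0
[-0.21187266  0.39023981  0.31736212  0.49862376 -0.15890471  2.08901109
 -1.59104155]
```

```bash
python3 -m inch '0 0 -0.04 0;0 0 -0.04 0;0 0 -0.04 0' && python3 -m inch '-0.03 0 -0.028 0;-0.03 0 -0.028 0' && python3 -c "
from cell import *
print(get_obs()['joint_positions'])"
```

```text
t: 3.43
eef_pos: [0.4868, 0.0053, 0.8058]
eef_rot: [-3.134, -0.248, -0.003]
wrist_force: [-0.2, 0.6, 0.9]
grip_width: -0.0
grasp_force: 0.0
t: 3.6
eef_pos: [0.4116, 0.0051, 0.8273]
eef_rot: [-3.133, -0.264, -0.003]
wrist_force: [-1.2, 4.4, 2.0]
grip_width: -0.0
grasp_force: 0.0
[-0.49205701  0.14656079  0.54204258  0.66014534 -0.10661578  2.08914715
 -1.60226122]
```

```bash
python3 -m inch '0.028 0 -0.028 0;0.028 0 -0.028 0;0.028 0 -0.028 0;0.028 0 -0.028 0' && python3 -m inch '0 0 -0.035 0;0 0 -0.035 0;0 0 -0.035 0' && python3 -c "
from cell import *
print(get_obs()['joint_positions'])"
```

```text
t: 3.93
eef_pos: [0.4647, 0.0047, 0.8552]
eef_rot: [-3.13, -0.372, -0.002]
wrist_force: [-0.1, 0.4, -0.6]
grip_width: 0.0001
grasp_force: 0.0
t: 4.18
eef_pos: [0.4143, 0.0027, 0.8853]
eef_rot: [-3.129, -0.433, -0.005]
wrist_force: [-1.1, 0.7, 0.4]
grip_width: -0.0001
grasp_force: 0.0
[-0.51899005  0.13819574  0.6143212   0.50104486 -0.13860031  2.08931163
 -1.5955859 ]
```

```bash
python3 -m inch '0.028 0 -0.028 0;0.028 0 -0.028 0;0.028 0 -0.028 0' && python3 -m inch '0 0 -0.035 0;0 0 -0.035 0;0.015 0 -0.03 0;0.015 0 -0.03 0' && python3 -c "
from cell import *
print(get_obs()['joint_positions'])"
```

```text
t: 4.43
eef_pos: [0.439, 0.0026, 0.9101]
eef_rot: [-3.127, -0.517, -0.004]
wrist_force: [-0.1, 0.1, 0.1]
grip_width: -0.0001
grasp_force: 0.0
t: 4.77
eef_pos: [0.388, -0.0002, 0.9454]
eef_rot: [-3.123, -0.602, -0.008]
wrist_force: [0.1, 1.0, -0.4]
grip_width: 0.0001
grasp_force: 0.0
[-0.69072845  0.09299954  0.81094823  0.38091349 -0.15705347  2.08932315
 -1.59629283]
```

```bash
python3 -m inch '0.025 0 -0.025 0;0.025 0 -0.025 0;0 0 -0.03 0;0 0 -0.03 0' && python3 -c "
from cell import *
print(get_obs()['joint_positions'])"
```

```text
t: 5.1
eef_pos: [0.3726, -0.0026, 0.9691]
eef_rot: [-3.126, -0.67, -0.016]
wrist_force: [-0.3, 0.7, 0.6]
grip_width: -0.0001
grasp_force: 0.0
[-0.86746406  0.07082949  0.98212204  0.3381235  -0.14083544  2.08965873
 -1.60080603]
```

```bash
python3 -m inch '0.025 0 -0.025 0;0.025 0 -0.025 0;0.025 0 -0.025 0;0 0 -0.03 0;0 0 -0.02 0;0 0 0.03 0' && python3 -c "
from cell import *
print(get_obs()['joint_positions'])"
```

```text
t: 5.6
eef_pos: [0.3637, -0.0086, 0.991]
eef_rot: [-3.099, -0.744, -0.054]
wrist_force: [-0.5, -3.4, 0.0]
grip_width: 0.0
grasp_force: 0.0
[-1.09990891  0.02419751  1.04559946  0.32399018  0.01757574  2.06118347
 -1.65680425]
```

```bash
cat >> h.py <<'E'
from scipy.spatial.transform import Rotation
def to(X):
    o=get_obs(); R=Rotation.from_euler('xyz',o['eef_rot']).as_matrix(); d=R.T@(np.array(X)-o['eef_pos'])
    print('t',o['t'],'shift tool',np.round(d,4),'dist',np.round(np.linalg.norm(d),4),'axis z',np.round(R[:,2],3)); return R
q0=[.6074,-.1193,-.0127]
E
python3 - <<'E'
from h import *
C=W([(-85,0,138)],q0)[0]; print(C)
R=to(C); A=C-.13*R[:,2]; print(A); to(A); to(A-[.03,0,-.25])
E
```

```text
[ 0.52240685 -0.11822053  0.138     ]
t 5.6 shift tool [-0.4568  0.1324  0.7339] dist 0.8746 axis z [ 0.678  0.006 -0.735]
[ 0.43426747 -0.11900058  0.23355543]
t 5.6 shift tool [-0.4568  0.1324  0.6039] dist 0.7687 axis z [ 0.678  0.006 -0.735]
t 5.6 shift tool [-0.3095  0.1253  0.3998] dist 0.5209 axis z [ 0.678  0.006 -0.735]
```

```bash
python3 -m inch '-0.02 0.008 0.027 0;-0.02 0.008 0.027 0;-0.02 0.008 0.027 0;-0.02 0.008 0.027 0;-0.02 0.008 0.027 0;-0.02 0.008 0.027 0;-0.02 0.008 0.027 0;-0.02 0.008 0.027 0;-0.02 0.008 0.027 0;-0.02 0.008 0.027 0' && python3 -m inch '-0.02 0.008 0.027 0;-0.02 0.008 0.027 0;-0.02 0.008 0.027 0;-0.02 0.008 0.027 0;0 0 0 0' && python3 - <<'E'
from h import *
print(get_obs()['joint_positions'])
C=W([(-85,0,138)],q0)[0]
R=to(C); A=C-.13*R[:,2]; to(A)
E
```

```text
t: 6.43
eef_pos: [0.3768, -0.0572, 0.6903]
eef_rot: [-3.039, -0.675, -0.086]
wrist_force: [0.3, 0.6, 0.7]
grip_width: 0.0003
grasp_force: 0.0
t: 6.85
eef_pos: [0.3756, -0.0807, 0.5438]
eef_rot: [-3.049, -0.654, -0.084]
wrist_force: [-1.7, -0.3, -3.4]
grip_width: -0.0003
grasp_force: 0.0
[-0.76754791 -0.43995795  0.50482585  2.09168731  0.43040214  0.81355044
 -2.05384076]
t 6.85 shift tool [-0.1282  0.0631  0.4089] dist 0.4332 axis z [ 0.611  0.041 -0.79 ]
t 6.85 shift tool [-0.1282  0.0631  0.2789] dist 0.3134 axis z [ 0.611  0.041 -0.79 ]
```

```bash
python3 -m inch '-0.012 0.008 0.03 0;-0.012 0.008 0.03 0;-0.012 0.008 0.03 0;-0.012 0.008 0.03 0;-0.012 0.008 0.03 0;-0.012 0.008 0.03 0;0 0 0 0' && python3 - <<'E'
from h import *
print(get_obs()['joint_positions'])
C=W([(-88,0,138)],q0)[0]
R=to(C); A=C-.13*R[:,2]; to(A); print(R)
E
```

```text
t: 7.43
eef_pos: [0.4332, -0.1117, 0.3918]
eef_rot: [-3.041, -0.671, -0.093]
wrist_force: [-0.7, 0.6, 0.1]
grip_width: 0.0004
grasp_force: 0.0
[-1.26892891 -0.23914335  1.36820411  2.40193352  0.60629702  0.1447968
 -2.02615423]
t 7.4333 shift tool [-0.0901  0.024   0.2514] dist 0.2681 axis z [ 0.625  0.043 -0.779]
t 7.4333 shift tool [-0.0901  0.024   0.1214] dist 0.1531 axis z [ 0.625  0.043 -0.779]
[[ 0.77991263 -0.02954573  0.62519064]
 [-0.07235473 -0.99644424  0.04317034]
 [ 0.62169211 -0.0789046  -0.77927722]]
```

```bash
python3 -m inch '-0.018 0.005 0.024 0;-0.018 0.005 0.024 0;-0.018 0.005 0.024 0;0 0 0 0' && python3 - <<'E'
from h import *
print(get_obs()['joint_positions'])
C=W([(-88,0,138)],q0)[0]
R=to(C); A=C-.13*R[:,2]; to(A); print(R)
E
```

```text
t: 7.77
eef_pos: [0.4219, -0.1171, 0.3729]
eef_rot: [-3.051, -0.68, -0.087]
wrist_force: [0.1, 0.3, -0.0]
grip_width: 0.0001
grasp_force: 0.0
[-1.33385377 -0.23198465  1.48367365  2.4689236   1.15837492  0.05823869
 -2.5377013 ]
t 7.7667 shift tool [-0.0721  0.0145  0.2434] dist 0.2543 axis z [ 0.632  0.035 -0.774]
t 7.7667 shift tool [-0.0721  0.0145  0.1134] dist 0.1352 axis z [ 0.632  0.035 -0.774]
[[ 0.77438319 -0.03061099  0.63197598]
 [-0.06791461 -0.99707974  0.03492274]
 [ 0.62906142 -0.06996398 -0.77420073]]
```

```bash
cat > fk.py <<'E'
import numpy as np, itertools
from scipy.optimize import least_squares
from scipy.spatial.transform import Rotation as Ro
D=[([1.2348,.69,-.1945,1.5664,.1573,.9025,-.2151],[.2256,-.5821,.2305],[-3.1397,.0001,.3699]),
([.25357,.10286,-.47026,1.68923,.04292,1.36220,-1.78022],[.3851,.0171,.5007],[-3.137,.002,.014]),
([.07211,.15219,-.30177,.91044,.04989,2.083,-1.77058],[.3847,.0091,.7387],[-3.14,-.002,.002]),
([-.28425,.29237,.34234,.69429,-.11909,2.08882,-1.59479],[.4713,.0076,.7504],[-3.138,-.079,-.002]),
([-.21187,.39024,.31736,.49862,-.15890,2.08901,-1.59104],[.5345,.0062,.7632],[-3.135,-.175,-.002]),
([-.51899,.1382,.61432,.50104,-.1386,2.08931,-1.59559],[.4143,.0027,.8853],[-3.129,-.433,-.005]),
([-.86746,.07083,.98212,.33812,-.14084,2.08966,-1.60081],[.3726,-.0026,.9691],[-3.126,-.67,-.016]),
([-.76755,-.43996,.50483,2.09169,.4304,.81354,-2.05384],[.3756,-.0807,.5438],[-3.049,-.654,-.084]),
([-1.26893,-.23914,1.36820,2.40193,.60630,.1448,-2.02615],[.4332,-.1117,.3918],[-3.041,-.671,-.093]),
([-1.33385,-.23198,1.48367,2.46892,1.15837,.05824,-2.5377],[.4219,-.1171,.3729],[-3.051,-.68,-.087])]
def fk(j,p,s):
    ax='zyzyzyz'; R=Ro.identity(); x=np.array([0,0,p[0]])
    off=[None,None,[p[1],0,0],[0,0,p[2]],[p[3],0,p[4]],[p[5],0,p[6]],[p[7],0,p[8]],[0,0,p[9]]]
    # joint i rotates, then a link offset
    links=[[0,0,0],[0,0,0],[p[1],0,p[2]],[p[3],0,p[4]],[0,0,0],[p[5],0,0],[0,0,p[6]]]
    for i in range(7):
        a=s[i]*j[i]+(p[7] if i==0 else p[8] if i==6 else 0)
        R=R*Ro.from_euler(ax[i],a); x=x+R.apply(links[i])
    return x,R
def fit():
    best=None
    for s3,s5,s7 in itertools.product([1,-1],repeat=3):
        for s1 in (1,-1):
            s=[s1,1,s3,1,s5,1,s7]
            def f(p):
                e=[]
                for j,x,r in D:
                    X,R=fk(j,p,s); e+=list(X-x)+list(.3*(Ro.from_euler('xyz',r).inv()*R).as_rotvec())
                return np.array(e)
            for c in(0,2,4):
                r=least_squares(f,[.3,0,.3,0,.34,.07,.25,0,c],loss='soft_l1',f_scale=.02)
                if best is None or r.cost<best[0].cost: best=(r,s)
    return best
if __name__=="__main__":
    r,s=fit(); print(r.cost,s,np.round(r.x,4)); 
    for j,x,e in D:
        X,R=fk(j,r.x,s); print(np.round(X-x,3),np.round((Ro.from_euler('xyz',e).inv()*R).as_rotvec(),3))
E
python3 fk.py
```

```text
Traceback (most recent call last):
  File "fk.py", line 38, in <module>
    r,s=fit(); print(r.cost,s,np.round(r.x,4));
        ~~~^^
  File "fk.py", line 34, in fit
    r=least_squares(f,[.3,0,.3,0,.34,.07,.25,0,c],loss='soft_l1',f_scale=.02)
  File "fk.py", line 31, in f
    X,R=fk(j,p,s); e+=list(X-x)+list(.3*(Ro.from_euler('xyz',r).inv()*R).as_rotvec())
        ~~^^^^^^^
  File "fk.py", line 16, in fk
    off=[None,None,[p[1],0,0],[0,0,p[2]],[p[3],0,p[4]],[p[5],0,p[6]],[p[7],0,p[8]],[0,0,p[9]]]
                                                                                        ~^^^
IndexError: index 9 is out of bounds for axis 0 with size 9
```

```bash
sed -i '/off=\[/d' fk.py; python3 fk.py
```

```text
0.0009302993782357552 [-1, 1, -1, 1, -1, 1, -1] [ 3.7500e-01 -5.2000e-03  5.5640e-01 -4.7000e-03  3.5230e-01  1.0000e-03
  3.6400e-01 -8.6400e-02  1.4929e+00]
[-0.008 -0.001 -0.002] [0.    0.    0.009]
[ 0.004  0.012 -0.005] [-0.     0.     0.008]
[-0.004  0.012  0.   ] [ 0.    -0.     0.009]
[-0.003  0.005 -0.002] [-0.007 -0.     0.008]
[ 0.     0.    -0.001] [-0.015  0.     0.007]
[0.002 0.009 0.   ] [-0.037 -0.     0.001]
[0.002 0.008 0.004] [-0.054 -0.001 -0.01 ]
[-0.002  0.01   0.004] [-0.053  0.004 -0.01 ]
[-0.002 -0.003  0.001] [-0.053  0.005 -0.011]
[-0.001 -0.004  0.   ] [-0.055  0.004 -0.011]
```

```bash
python3 - <<'E'
s=open('fk.py').read()
s=s.replace("links=[[0,0,0],[0,0,0],[p[1],0,p[2]],[p[3],0,p[4]],[0,0,0],[p[5],0,0],[0,0,p[6]]]",
"links=[[0,p[9],0],[0,0,0],[p[1],p[10],p[2]],[p[3],p[11],p[4]],[0,0,0],[p[5],p[12],0],[0,0,p[6]]]")
s=s.replace(".07,.25,0,c]",".07,.25,0,c,0,0,0,0]")
s=s.replace("for s3,s5,s7 in itertools.product([1,-1],repeat=3):","for s3,s5,s7 in [(-1,-1,-1)]:").replace("for s1 in (1,-1)","for s1 in (-1,)").replace("for c in(0,2,4)","for c in(1.5,)")
open('fk.py','w').write(s)
E
python3 fk.py; cat > ik.py <<'E'
from fk import *
r,s=fit(); P=r.x
lo=np.array([-3.01,-.46,-1.47,.13,-1,.04,-2.66])+.01; hi=np.array([3.01,2.08,1.51,2.56,4.14,2.09,2.66])-.01
def ik(X,R,j0,lim=True):
    def f(j):
        x,Q=fk(j,P,s); return np.r_[10*(x-X),5*(R.inv()*Q).as_rotvec(),1e-3*(j-(lo+hi)/2)]
    r=least_squares(f,np.clip(j0,lo+.01,hi-.01),bounds=(lo,hi)); x,Q=fk(r.x,P,s)
    return r.x,np.linalg.norm(x-X),(R.inv()*Q).magnitude()
E
python3 - <<'E'
from ik import *
from h import W,q0
C=W([(-88,0,138)],q0)[0]
rng=np.random.default_rng(0)
for lean in(.65,.75):
  for yaw in (-.3,0):
    R=Ro.from_euler('xyz',[np.pi,-lean,yaw])
    for d in(0,.06,.13):
      X=C-d*np.array([np.sin(lean)*np.cos(yaw),np.sin(lean)*np.sin(yaw),-np.cos(lean)])
      S=[ik(X,R,lo+(hi-lo)*rng.random(7)) for _ in range(15)]
      S=[a for a in S if a[1]<.004 and a[2]<.02]
      print(lean,yaw,d,len(S)); 
      seen=[]
      for a in S:
        if all(np.abs(a[0]-b).max()>.3 for b in seen): seen.append(a[0]); print('   ',np.round(a[0],2))
E
```

```text
1.3627874613666435e-07 [-1, 1, -1, 1, -1, 1, -1] [ 3.469e-01 -0.000e+00  5.634e-01  0.000e+00  3.448e-01  0.000e+00
  3.334e-01  2.000e-04  1.571e+00 -1.880e-02  8.507e-01 -8.776e-01
 -5.000e-04]
[-0.  0. -0.] [ 0. -0.  0.]
[-0.  0.  0.] [-0. -0. -0.]
[-0.  0.  0.] [ 0. -0.  0.]
[ 0.  0. -0.] [-0. -0. -0.]
[ 0. -0.  0.] [0. 0. 0.]
[-0. -0.  0.] [-0.  0.  0.]
[-0. -0. -0.] [ 0.  0. -0.]
[ 0. -0. -0.] [ 0. -0. -0.]
[ 0. -0.  0.] [ 0.001 -0.    -0.   ]
[-0.  0. -0.] [-0.001  0.     0.   ]
0.65 -0.3 0 4
    [ 0.26  0.8  -0.37  2.55  2.64  0.92  1.81]
0.65 -0.3 0.06 0
0.65 -0.3 0.13 0
0.65 0 0 10
    [0.2  0.8  0.04 2.54 3.36 0.85 1.59]
0.65 0 0.06 0
0.65 0 0.13 0
0.75 -0.3 0 0
0.75 -0.3 0.06 0
0.75 -0.3 0.13 0
0.75 0 0 0
0.75 0 0.06 0
0.75 0 0.13 0
```

```bash
cat >> ik.py <<'E'
def ikz(X,z,j0,m=.02):
    l,h=lo+m,hi-m
    def f(j):
        x,Q=fk(j,P,s); return np.r_[10*(x-X),5*(Q.as_matrix()[:,2]-z),1e-3*(j-(lo+hi)/2)]
    r=least_squares(f,np.clip(j0,l+.01,h-.01),bounds=(l,h)); x,Q=fk(r.x,P,s)
    return r.x,np.linalg.norm(x-X),np.linalg.norm(Q.as_matrix()[:,2]-z)
def zd(lean,az): return np.array([np.sin(lean)*np.cos(az),np.sin(lean)*np.sin(az),-np.cos(lean)])
def sols(X,z,n=8,m=.02,rng=np.random.default_rng(0)):
    S=[ikz(X,z,lo+(hi-lo)*rng.random(7),m) for _ in range(n)]
    return [a[0] for a in S if a[1]<.004 and a[2]<.03]
E
timeout 500 python3 - <<'E'
from ik import *
from h import W,q0
C=W([(-88,0,138)],q0)[0]
for az in(-.3,0,.3,.6,.9):
  for lean in(.6,.7,.8):
    z=zd(lean,az); o=[]
    for off in([0,0,0],[0,0,-.04],-.06*z,-.13*z,[0,-.1,0],[0,-.2,0],[-.05,-.2,.05],[-.1,-.2,.2]): o.append(len(sols(C+off,z,6)))
    print(az,lean,o,flush=True)
E
```

```text
-0.3 0.6 [4, 5, 3, 0, 5, 4, 5, 5]
-0.3 0.7 [0, 0, 0, 0, 5, 5, 4, 3]
-0.3 0.8 [0, 0, 0, 0, 0, 4, 3, 4]
0 0.6 [4, 5, 3, 2, 3, 3, 3, 3]
0 0.7 [2, 0, 0, 0, 4, 1, 2, 1]
0 0.8 [0, 0, 0, 0, 2, 2, 6, 1]
0.3 0.6 [3, 3, 5, 1, 3, 5, 4, 1]
0.3 0.7 [4, 5, 3, 3, 1, 4, 4, 3]
0.3 0.8 [3, 5, 0, 0, 4, 4, 6, 3]
0.6 0.6 [4, 3, 3, 4, 1, 4, 1, 2]
0.6 0.7 [1, 1, 4, 3, 2, 5, 3, 3]
0.6 0.8 [1, 4, 3, 2, 3, 6, 3, 3]
0.9 0.6 [5, 4, 4, 4, 3, 2, 2, 3]
0.9 0.7 [4, 0, 2, 3, 4, 2, 4, 2]
0.9 0.8 [0, 2, 2, 2, 2, 2, 1, 3]
```

```bash
timeout 500 python3 - <<'E'
from ik import *
from h import W,q0
pi_seed=np.array([.2,.8,0,2.5,3.0,.85,-1.2])
for az in(.055,.15,.25):
  for lean in(.6,.64,.68,.72):
    z=zd(lean,az); o=[]
    for p in((-88,0,138),(-88,-150,138),(-90,0,118),(-92,0,98),(-92,0,75)):
        C=W([p],q0)[0]; best=min((ikz(C,z,pi_seed+d,.0) for d in(0,[-.2,0,.4,0,0,0,0],[.2,0,-.4,0,0,0,0])),key=lambda a:a[1]+a[2])
        o.append((round(best[1]*1e3,1),round(best[2],3)))
    print(az,lean,o,np.round(best[0],2),flush=True)
E
```

```text
0.055 0.6 [(np.float64(0.0), np.float64(0.0)), (np.float64(0.0), np.float64(0.0)), (np.float64(0.0), np.float64(0.0)), (np.float64(0.0), np.float64(0.0)), (np.float64(0.0), np.float64(0.0))] [ 0.65  1.01 -0.7   2.49  2.72  0.89  0.  ]
0.055 0.64 [(np.float64(0.0), np.float64(0.0)), (np.float64(0.0), np.float64(0.0)), (np.float64(0.0), np.float64(0.0)), (np.float64(0.0), np.float64(0.0)), (np.float64(0.0), np.float64(0.0))] [ 0.64  1.04 -0.68  2.52  2.79  0.97  0.  ]
0.055 0.68 [(np.float64(0.0), np.float64(0.0)), (np.float64(0.0), np.float64(0.0)), (np.float64(0.0), np.float64(0.0)), (np.float64(0.0), np.float64(0.0)), (np.float64(0.0), np.float64(0.0))] [ 0.69  1.1  -0.77  2.55  2.77  1.07 -0.  ]
0.055 0.72 [(np.float64(0.0), np.float64(0.0)), (np.float64(0.0), np.float64(0.0)), (np.float64(2.1), np.float64(0.002)), (np.float64(4.1), np.float64(0.005)), (np.float64(3.7), np.float64(0.004))] [ 0.96  1.47 -1.46  2.55  2.33  1.44 -0.  ]
0.15 0.6 [(np.float64(0.0), np.float64(0.0)), (np.float64(0.0), np.float64(0.0)), (np.float64(0.0), np.float64(0.0)), (np.float64(0.0), np.float64(0.0)
[... 1026 characters left out ...]
 0.64 [(np.float64(0.0), np.float64(0.0)), (np.float64(0.0), np.float64(0.0)), (np.float64(0.0), np.float64(0.0)), (np.float64(0.0), np.float64(0.0)), (np.float64(0.0), np.float64(0.0))] [ 0.84  1.08 -0.86  2.45  2.72  0.78  0.  ]
0.25 0.68 [(np.float64(0.0), np.float64(0.0)), (np.float64(0.0), np.float64(0.0)), (np.float64(0.0), np.float64(0.0)), (np.float64(0.0), np.float64(0.0)), (np.float64(0.0), np.float64(0.0))] [ 0.86  1.11 -0.85  2.48  2.8   0.84 -0.  ]
0.25 0.72 [(np.float64(0.0), np.float64(0.0)), (np.float64(0.0), np.float64(0.0)), (np.float64(0.0), np.float64(0.0)), (np.float64(0.0), np.float64(0.0)), (np.float64(0.0), np.float64(0.0))] [ 0.86  1.13 -0.84  2.5   2.87  0.89 -0.  ]
```

```bash
python3 -m inch '0 0 0 -0.12;0 0 0 -0.12;0 0 0 -0.12;0 0 0 -0.12;0 0 0 -0.12;0 0 0 -0.12;0 0 0 -0.12;0 0 0 -0.12' && python3 - <<'E'
from h import *
print(np.round(get_obs()['joint_positions'],3))
C=W([(-88,-150,238)],q0)[0]
R=to(C)
E
```

```text
t: 8.43
eef_pos: [0.4225, -0.1171, 0.3741]
eef_rot: [2.588, -0.432, 1.031]
wrist_force: [-0.6, -0.4, -0.2]
grip_width: 0.0001
grasp_force: 0.0
[-1.347 -0.361  1.322  2.467  1.379  0.264 -1.854]
t 8.4333 shift tool [-0.1303  0.0882  0.1601] dist 0.2245 axis z [ 0.634  0.035 -0.773]
```

```bash
python3 -m inch '0 0 0 -0.12;0 0 0 -0.12;0 0 0 -0.12;0 0 0 -0.12;0 0 0 -0.12;0 0 0 -0.12;0 0 0 -0.12;0 0 0 -0.12' && python3 - <<'E'
from h import *
print(np.round(get_obs()['joint_positions'],3))
C=W([(-88,-150,238)],q0)[0]
R=to(C)
E
```

```text
t: 9.1
eef_pos: [0.4222, -0.1171, 0.3741]
eef_rot: [2.469, 0.151, 1.813]
wrist_force: [-0.3, 0.0, 0.4]
grip_width: 0.0
grasp_force: 0.0
[-1.367 -0.416  1.267  2.466  1.382  0.353 -0.922]
t 9.1 shift tool [-0.1471 -0.0558  0.1603] dist 0.2246 axis z [ 0.633  0.035 -0.773]
```

```bash
python3 -m inch '-0.02 -0.008 0.022 0;-0.02 -0.008 0.022 0;-0.02 -0.008 0.022 0;-0.02 -0.008 0.022 0' && python3 - <<'E'
from h import *
print(np.round(get_obs()['joint_positions'],3))
C=W([(-88,-150,238)],q0)[0]
R=to(C)
E
```

```text
t: 9.43
eef_pos: [0.4368, -0.1733, 0.3566]
eef_rot: [2.479, 0.165, 1.796]
wrist_force: [-0.3, -0.2, 0.3]
grip_width: -0.0001
grasp_force: 0.0
[-1.437 -0.457  1.502  2.417  1.441  0.308 -0.818]
t 9.4333 shift tool [-0.0895 -0.0378  0.142 ] dist 0.172 axis z [ 0.628  0.011 -0.778]
```

```bash
python3 - <<'E'
from h import *
to([.58,-.28,.42])
E
cat > sim.py <<'E'
from ik import *
def step(j,X,R):
    def f(q):
        x,Q=fk(q,P,s); return np.r_[30*(x-X),10*(R.inv()*Q).as_rotvec(),.02*(q-j)]
    r=least_squares(f,np.clip(j,lo+1e-4,hi-1e-4),bounds=(lo,hi)); return r.x
def run(j,rows):
    X,R=fk(j,P,s)
    for d in rows:
        X=X+R.apply(d[:3]); R=R*Ro.from_rotvec([0,0,d[3]]); j=step(j,X,R); X,R=fk(j,P,s)
    return j
def world(j,dX,turn,n):
    for _ in range(n):
        X,R=fk(j,P,s); j=run(j,[np.r_[R.inv().apply(np.array(dX)/n),turn/n]])
    X,R=fk(j,P,s); z=R.as_matrix()[:,2]
    print(np.round(j,2),np.round(X,3),'lean %.3f az %.3f'%(np.arccos(-z[2]),np.arctan2(z[1],z[0]))); return j
E
python3 - <<'E'
from sim import *
from cell import get_obs
# validate: replay from previous state
j=np.array([-1.367,-.416,1.267,2.466,1.382,.353,-.922]); print(np.round(run(j,[[-.02,-.008,.022,0]]*4),2),'actual -1.437 -0.457  1.502  2.417  1.441  0.308 -0.818')
j=np.array(get_obs()['joint_positions'])
j=world(j,[.14,-.11,.06],0,8)
for turn in(-1,-2): 
    a=world(j,[0,0,0],turn,12); a=world(a,[0,0,-.2],0,10); a=world(a,[-.08,0,-.04],0,5)
E
```

```text
t 9.4333 shift tool [-0.1446  0.116   0.0396] dist 0.1895 axis z [ 0.628  0.011 -0.778]
[-1.47 -0.45  1.5   2.43  1.5   0.37 -0.91] actual -1.437 -0.457  1.502  2.417  1.441  0.308 -0.818
[-1.47 -0.45  1.5   2.    0.84  0.56 -0.16] [ 0.527 -0.247  0.468] lean 0.702 az -0.135
[-1.47 -0.45  1.5   2.    0.84  0.56  0.84] [ 0.527 -0.247  0.468] lean 0.702 az -0.135
[-1.57 -0.45  1.5   2.45  1.7   0.56 -0.18] [ 0.451 -0.199  0.359] lean 0.713 az -0.274
[-1.37 -0.4   1.5   2.55  1.79  0.39 -0.18] [ 0.382 -0.208  0.333] lean 0.655 az -0.247
[-1.47 -0.45  1.5   2.    0.84  0.56  1.84] [ 0.527 -0.247  0.468] lean 0.702 az -0.135
[-1.57 -0.45  1.5   2.45  1.7   0.56  0.82] [ 0.451 -0.199  0.359] lean 0.713 az -0.274
[-1.37 -0.4   1.5   2.55  1.79  0.39  0.82] [ 0.382 -0.208  0.333] lean 0.655 az -0.247
```

```bash
timeout 550 python3 - <<'E'
from sim import *
from h import W,q0
C=W([(-88,0,138)],q0)[0]
z=zd(.68,.1)
j,e,f=ikz(C,z,np.array([.7,1.,-.7,2.5,2.8,.9,0])); print(np.round(j,2),e,f)
print('side out'); a=world(j,[0,-.2,.0],0,8)
b=world(a,[0,0,.15],0,6); 
for d in([.15,-.05,0],[.15,-.05,.15],[0,0,.3],[.0,-.15,.1],[.25,-.1,.3]):
    print(d); c=world(b,d,0,10)
    for tr in(1.5,-1.5): world(c,[0,0,0],tr,12)
E
```

```text
[ 0.74  0.9  -0.79  2.51  2.73  0.82  0.  ] 5.2501222484486805e-08 1.247967055238566e-07
side out
[ 1.17  0.9  -0.73  2.16  2.99  0.25  0.18] [ 0.519 -0.318  0.138] lean 0.680 az 0.100
[ 1.44  0.79 -1.24  2.04  1.21  0.36  1.86] [ 0.519 -0.318  0.288] lean 0.680 az 0.099
[0.15, -0.05, 0]
[ 1.22  0.97 -1.26  1.63  1.09  0.61  2.07] [ 0.669 -0.368  0.288] lean 0.680 az 0.099
[ 1.11  0.83 -0.94  1.63  0.64  0.39  0.9 ] [ 0.669 -0.368  0.288] lean 0.680 az 0.099
[ 0.94  0.71 -0.62  1.84  1.73  0.05  2.65] [ 0.663 -0.347  0.275] lean 0.757 az -0.071
[0.15, -0.05, 0.15]
[ 1.25  0.86 -1.45  1.41  0.87  0.9   2.24] [ 0.669 -0.368  0.438] lean 0.680 az 0.099
[ 1.17  0.71 -1.11  1.42  0.49  0.73  1.01] [ 0.669 -0.368  0.438] lean 0.680 az 0.099
[ 0.82  0.49 -0.54  1.86  1.49  0.09  2.65] [ 0.665 -0.325  0.401] lean 0.852 az -0.242
[0, 0, 0.3]
[ 1.6   0.48 -1.46  1.48  0.27  0.95  2.6 ] [ 0.519 -0.318  0.588] lean 0.680 az 0.099
[ 1.44  0.33 -1.04  1.48 -0.11  0.92  1.42] [ 0.519 -0.318  0.588] lean 0.680 az 0.099
[ 1.17  0.47 -1.46  1.79  1.25  0.97  2.65] [ 0.595 -0.258  0.514] lean 0.775 az -0.553
[0.0, -0.15, 0.1]
[ 1.59  0.9  -1.46  1.57  0.73  0.82  2.53] [ 0.519 -0.468  0.388] lean 0.680 az 0.099
[ 1.5   0.72 -1.09  1.57  0.26  0.66  1.42] [ 0.519 -0.468  0.388] lean 0.680 az 0.099
[ 1.23  0.53 -0.72  1.98  1.74  0.05  2.65] [ 0.532 -0.425  0.35 ] lean 0.790 az -0.302
[0.25, -0.1, 0.3]
[ 0.89  0.88 -1.4   0.57  0.81  1.41  2.58] [ 0.769 -0.418  0.588] lean 0.680 az 0.099
[ 0.88  0.85 -1.24  0.57  0.66  1.37  1.11] [ 0.769 -0.418  0.588] lean 0.680 az 0.099
[ 1.02  0.63 -1.2   1.58  1.51  0.7   2.65] [ 0.743 -0.338  0.525] lean 0.981 az -0.400
```

```bash
timeout 560 python3 - <<'E'
from sim import *
from cell import get_obs
j0=np.array(get_obs()['joint_positions'])
for path in ([[0,0,.3],[.1,-.25,0],[.1,-.05,-.35]], [[.05,-.05,.35],[.2,-.3,0],[0,0,-.4]], [[.02,0,.5],[0.05,-.3,0],[.1,0,-.6]], [[.0,-.3,.2],[.1,-.2,0],[.1,0.1,-.3]]):
    print(path); j=j0
    for d in path: j=world(j,d,0,12)
    world(j,[0,0,0],1.5,12)
    world(j,[0,0,0],-1.5,12)
E
```

```text
[[0, 0, 0.3], [0.1, -0.25, 0], [0.1, -0.05, -0.35]]
[-1.   -0.44  0.81  1.68  0.43  1.09  0.09] [ 0.437 -0.173  0.657] lean 0.680 az 0.017
[-1.33 -0.45  1.5   1.39  0.37  1.03  0.52] [ 0.506 -0.385  0.663] lean 0.742 az -0.145
[-1.4  -0.45  1.5   2.25  1.59  0.55 -0.87] [ 0.477 -0.312  0.429] lean 0.821 az -0.451
[-1.4  -0.45  1.5   2.25  1.59  0.55 -2.37] [ 0.477 -0.312  0.429] lean 0.821 az -0.451
[-1.4  -0.45  1.5   2.25  1.59  0.55  0.63] [ 0.477 -0.312  0.429] lean 0.821 az -0.451
[[0.05, -0.05, 0.35], [0.2, -0.3, 0], [0, 0, -0.4]]
[-1.25 -0.41  1.1   1.41  0.41  1.22  0.22] [ 0.487 -0.223  0.707] lean 0.680 az 0.017
[-1.45 -0.45  1.5   1.35  0.67  0.89  0.27] [ 0.572 -0.411  0.719] lean 0.924 az -0.350
[-1.4  -0.45  1.5   2.36  1.9   0.62 -1.21] [ 0.465 -0.316  0.425] lean 0.907 az -0.498
[-1.38 -0.45  1.48  2.34  1.84  0.61 -2.65] [ 0.465 -0.317  0.428] lean 0.895 az -0.497
[-1.4  -0.45  1.5   2.36  1.9   0.62  0.29] [ 0.465 -0.316  0.425] lean 0.907 az -0.498
[[0.02, 0, 0.5], [0.05, -0.3, 0], [0.1, 0, -0.6]]
[-1.38 -0.29  1.12  0.92  0.36  1.64  0.25] [ 0.457 -0.173  0.857] l
[... 163 characters left out ...]
92  0.39 ] lean 0.807 az -0.483
[-1.42 -0.45  1.5   2.4   1.79  0.61 -2.65] [ 0.441 -0.292  0.39 ] lean 0.807 az -0.483
[-1.42 -0.45  1.5   2.4   1.79  0.61  0.35] [ 0.441 -0.292  0.39 ] lean 0.807 az -0.483
[[0.0, -0.3, 0.2], [0.1, -0.2, 0], [0.1, 0.1, -0.3]]
[-1.05 -0.45  1.5   1.62  0.24  0.88  0.74] [ 0.41  -0.428  0.582] lean 0.703 az -0.184
[-1.13 -0.45  1.5   1.6   0.66  0.75  0.4 ] [ 0.44  -0.506  0.624] lean 0.848 az -0.552
[-1.47 -0.45  1.5   2.33  1.74  0.75 -1.07] [ 0.457 -0.324  0.417] lean 0.856 az -0.626
[-1.47 -0.45  1.5   2.33  1.74  0.75 -2.57] [ 0.457 -0.324  0.417] lean 0.856 az -0.626
[-1.47 -0.45  1.5   2.33  1.74  0.75  0.43] [ 0.457 -0.324  0.417] lean 0.856 az -0.626
```

```bash
timeout 570 python3 - <<'E'
from sim import *
from cell import get_obs
j0=np.array(get_obs()['joint_positions'])
for path in ([[.0,.35,.2],[.25,-.05,0],[.0,-.45,-.1],[0,-.05,-.15]], [[.2,.15,.25],[.08,-.1,0],[0,-.25,-.05],[0,-.05,-.3]]):
  for tw in(0,1.2):
    print(path,tw); j=j0
    for i,d in enumerate(path): j=world(j,d,tw if i==0 else 0,14)
    j=world(j,[-.15,.05,-.13],0,8); j=world(j,[0,.18,0],0,8)
E
```

```text
[[0.0, 0.35, 0.2], [0.25, -0.05, 0], [0.0, -0.45, -0.1], [0, -0.05, -0.15]] 0
[-1.41 -0.13  0.5   1.95  0.72  0.96 -0.93] [0.437 0.177 0.557] lean 0.680 az 0.017
[-0.75  0.31  0.6   1.53 -0.06  0.69  0.08] [0.687 0.127 0.557] lean 0.680 az 0.017
[ 0.43  0.48  0.15  1.49 -0.68  0.69  1.26] [ 0.687 -0.323  0.457] lean 0.680 az 0.017
[ 0.64  0.66 -0.09  1.62 -0.86  0.42  1.59] [ 0.687 -0.373  0.307] lean 0.680 az 0.017
[ 1.07  0.76 -0.6   2.01 -0.99  0.05  1.99] [ 0.542 -0.334  0.189] lean 0.616 az 0.134
[ 0.74  0.63 -0.5   2.13 -0.99  0.05  1.69] [ 0.55  -0.169  0.208] lean 0.526 az 0.322
[[0.0, 0.35, 0.2], [0.25, -0.05, 0], [0.0, -0.45, -0.1], [0, -0.05, -0.15]] 1.2
[-1.18 -0.11  0.31  1.94  0.67  0.93 -2.09] [0.437 0.177 0.557] lean 0.680 az 0.017
[-0.65  0.29  0.44  1.52  0.05  0.69 -1.21] [0.687 0.127 0.557] lean 0.680 az 0.017
[ 0.51  0.48  0.01  1.49 -0.57  0.65 -0.03] [ 0.687 -0.323  0.457] lean 0.680 az 0.017
[ 0.71  0.67 -0.2   1.62 -0.7   0.38  0.26] [ 0.687 -0.373  0.307] lean 0.680 az 0.017
[ 1.07  0.76 -0.6   2.01 -0.99  0.05  0.79] [ 0.542 -0.334  0.189] lean 0.616 az 0.1
[... 597 characters left out ...]
 -0.291
[-1.52 -0.45  0.95  2.55  1.22  0.83 -1.24] [ 0.368 -0.094  0.359] lean 0.587 az -0.249
[[0.2, 0.15, 0.25], [0.08, -0.1, 0], [0, -0.25, -0.05], [0, -0.05, -0.3]] 1.2
[-2.06 -0.4   1.5   1.57  0.79  1.03 -1.57] [ 0.637 -0.023  0.607] lean 0.680 az 0.017
[-1.93 -0.45  1.5   1.55  0.83  0.93 -1.46] [ 0.662 -0.113  0.621] lean 0.774 az -0.027
[-1.45 -0.45  1.5   1.7   0.68  0.63 -1.1 ] [ 0.583 -0.317  0.601] lean 0.875 az -0.179
[-1.42 -0.45  1.5   2.36  1.84  0.53 -2.38] [ 0.474 -0.28   0.413] lean 0.860 az -0.380
[-1.2  -0.45  1.5   2.55  1.85  0.36 -2.3 ] [ 0.35  -0.261  0.331] lean 0.676 az -0.295
[-1.52 -0.45  0.94  2.55  1.22  0.83 -2.44] [ 0.366 -0.094  0.358] lean 0.583 az -0.254
```

```bash
timeout 570 python3 - <<'E'
from sim import *
from cell import get_obs
j=np.array(get_obs()['joint_positions'])
j=world(j,[.0,.35,.2],1.4,14);j=world(j,[.25,-.05,0],.5,10);s3=world(j,[0,-.45,-.1],.0,14)
np.save('s3.npy',s3)
for d in([0,-.05,-.15],[-.05,-.03,-.22],[-.1,0,-.22],[0,0,-.25]):
    print('d',d); s4=world(s3,d,0,8); a=world(s4,[0,0,0],-1.5,12); a=world(a,[0,0,0],-1.5,12)
E
```

```text
[-1.14 -0.11  0.28  1.94  0.67  0.92 -2.28] [0.437 0.177 0.557] lean 0.680 az 0.017
[-0.66  0.29  0.45  1.52  0.04  0.69 -1.91] [0.687 0.127 0.557] lean 0.680 az 0.017
[ 0.51  0.48  0.02  1.49 -0.58  0.66 -0.72] [ 0.687 -0.323  0.457] lean 0.680 az 0.017
d [0, -0.05, -0.15]
[ 0.7   0.66 -0.2   1.62 -0.71  0.38 -0.43] [ 0.687 -0.373  0.307] lean 0.680 az 0.017
[ 0.88  0.7  -0.52  1.61 -0.1   0.31  0.53] [ 0.687 -0.373  0.307] lean 0.680 az 0.017
[ 1.03  0.77 -0.81  1.6   0.54  0.37  1.48] [ 0.687 -0.373  0.307] lean 0.680 az 0.017
d [-0.05, -0.03, -0.22]
[ 0.9   0.73 -0.48  1.83 -0.75  0.1  -0.27] [ 0.637 -0.353  0.237] lean 0.680 az 0.017
[ 0.95  0.75 -0.58  1.83 -0.01  0.08  0.51] [ 0.637 -0.353  0.237] lean 0.680 az 0.017
[ 1.01  0.77 -0.68  1.83  0.73  0.11  1.3 ] [ 0.637 -0.353  0.237] lean 0.680 az 0.017
d [-0.1, 0, -0.22]
[ 0.97  0.68 -0.56  1.96 -0.99  0.05 -0.02] [ 0.588 -0.326  0.24 ] lean 0.662 az 0.042
[ 0.97  0.68 -0.56  1.96 -0.97  0.05  1.46] [ 0.588 -0.326  0.24 ] lean 0.662 az 0.042
[ 0.98  0.68 -0.58  1.96 -0.66  0.05  2.65] [ 0.588 -0.326  0.24 ] lean 0.659 az 0.047
d [0, 0, -0.25]
[ 0.77  0.79 -0.43  1.78 -0.99  0.05 -0.09] [ 0.687 -0.324  0.207] lean 0.677 az 0.021
[ 0.77  0.79 -0.43  1.78 -0.97  0.05  1.39] [ 0.687 -0.324  0.207] lean 0.676 az 0.021
[ 0.78  0.79 -0.45  1.78 -0.73  0.05  2.65] [ 0.687 -0.324  0.208] lean 0.674 az 0.024
```

```bash
cat > mv.py <<'E'
import sys
from h import *
to(np.array(get_obs()['eef_pos'])+[float(a) for a in sys.argv[1:4]])
o=get_obs(); z=Rotation.from_euler('xyz',o['eef_rot']).as_matrix()[:,2]
print(np.round(o['joint_positions'],2),np.round(o['eef_pos'],3),'lean %.3f az %.3f'%(np.arccos(-z[2]),np.arctan2(z[1],z[0])))
E
python3 mv.py 0 .35 .2
```

```text
t 9.4333 shift tool [ 0.3036  0.2173 -0.1519] dist 0.4031 axis z [ 0.628  0.011 -0.778]
[-1.44 -0.46  1.5   2.42  1.44  0.31 -0.82] [ 0.437 -0.173  0.357] lean 0.680 az 0.017
```

```bash
python3 -m inch '0.03 0.022 -0.015 0;0.03 0.022 -0.015 0;0.03 0.022 -0.015 0;0.03 0.022 -0.015 0;0.03 0.022 -0.015 0;0.03 0.022 -0.015 0;0.03 0.022 -0.015 0;0.03 0.022 -0.015 0;0.03 0.022 -0.015 0;0.03 0.022 -0.015 0' >/dev/null; python3 mv.py .25 -.05 0
```

```text
t 10.2667 shift tool [-0.1048  0.1735  0.1546] dist 0.255 axis z [ 0.622  0.018 -0.783]
[-1.31 -0.12  0.43  1.94  0.68  0.94 -0.89] [0.437 0.178 0.557] lean 0.672 az 0.029
```

```bash
python3 -m inch '0 0 0 0.12;0 0 0 0.12;0 0 0 0.12;0 0 0 0.12;0 0 0 0.12;0 0 0 0.12;0 0 0 0.12;0 0 0 0.12;0 0 0 0.12;0 0 0 0.12' >/dev/null; python3 mv.py .25 -.05 0
```

```text
t 11.1 shift tool [0.1247 0.1597 0.1547] dist 0.255 axis z [ 0.622  0.017 -0.783]
[-1.18 -0.11  0.32  1.94  0.66  0.92 -2.07] [0.438 0.177 0.556] lean 0.672 az 0.027
```

```bash
python3 -m inch '0.018 0.023 0.022 0;0.018 0.023 0.022 0;0.018 0.023 0.022 0;0.018 0.023 0.022 0;0.018 0.023 0.022 0;0.018 0.023 0.022 0;0.018 0.023 0.022 0;0 0 0 0.12;0 0 0 0.12;0 0 0 0.12' >/dev/null; python3 mv.py 0 -.45 -.1
```

```text
t 11.9333 shift tool [-0.1862  0.416   0.0692] dist 0.461 axis z [ 0.624  0.02  -0.782]
[-0.75  0.32  0.62  1.51 -0.11  0.7  -1.44] [0.691 0.126 0.558] lean 0.674 az 0.032
```

```bash
python3 -m inch '-0.014 0.032 0.005 0;-0.014 0.032 0.005 0;-0.014 0.032 0.005 0;-0.014 0.032 0.005 0;-0.014 0.032 0.005 0;-0.014 0.032 0.005 0;-0.014 0.032 0.005 0;-0.014 0.032 0.005 0;-0.014 0.032 0.005 0;-0.014 0.032 0.005 0' >/dev/null;python3 -m inch '-0.014 0.032 0.005 0;-0.014 0.032 0.005 0;-0.014 0.032 0.005 0' >/dev/null; python3 mv.py -.05 -.03 -.22
python3 - <<'E'
from sim import *
from cell import get_obs
j=np.array(get_obs()['joint_positions'])
for d in([-.05,-.03,-.22],[0,-.05,-.15]):
  a=world(j,d,0,8); a=world(a,[0,0,0],-3,24); X=fk(a,P,s)[0]
  b=world(a,np.array([.519,-.318,.138])-X,0,6); world(b,[0,.19,0],0,8)
E
```

```text
t 13.0167 shift tool [-0.1798 -0.0196  0.1382] dist 0.2276 axis z [ 0.632  0.02  -0.775]
[ 0.41  0.49  0.2   1.45 -0.7   0.74 -0.3 ] [ 0.693 -0.326  0.47 ] lean 0.685 az 0.032
[ 0.83  0.7  -0.36  1.8  -0.99  0.19  0.28] [ 0.643 -0.355  0.25 ] lean 0.685 az 0.033
[ 1.01  0.76 -0.68  1.79  0.45  0.14  1.91] [ 0.643 -0.355  0.25 ] lean 0.685 az 0.033
[ 1.36  1.11 -1.2   2.19  2.13  0.59  0.49] [ 0.519 -0.318  0.138] lean 0.685 az 0.033
[ 0.96  1.18 -1.39  2.51  2.22  1.18 -0.07] [ 0.519 -0.128  0.138] lean 0.685 az 0.033
[ 0.61  0.66 -0.02  1.58 -0.89  0.48  0.04] [ 0.693 -0.375  0.32 ] lean 0.685 az 0.033
[ 0.97  0.73 -0.7   1.56  0.25  0.37  2.08] [ 0.693 -0.375  0.32 ] lean 0.685 az 0.033
[ 1.37  1.12 -1.22  2.19  2.11  0.6   0.51] [ 0.519 -0.318  0.138] lean 0.685 az 0.033
[ 0.96  1.19 -1.4   2.51  2.22  1.19 -0.07] [ 0.519 -0.128  0.138] lean 0.685 az 0.033
```

```bash
python3 mv.py 0 -.05 -.15
```

```text
t 13.0167 shift tool [-0.1059  0.023   0.1152] dist 0.1581 axis z [ 0.632  0.02  -0.775]
[ 0.41  0.49  0.2   1.45 -0.7   0.74 -0.3 ] [ 0.693 -0.326  0.47 ] lean 0.685 az 0.032
```

```bash
python3 -m inch '-0.0265 0.006 0.029 0;-0.0265 0.006 0.029 0;-0.0265 0.006 0.029 0;-0.0265 0.006 0.029 0;0 0 0 -0.12;0 0 0 -0.12;0 0 0 -0.12;0 0 0 -0.12;0 0 0 -0.12;0 0 0 -0.12' >/dev/null;python3 -m inch '0 0 0 -0.12;0 0 0 -0.12;0 0 0 -0.12;0 0 0 -0.12;0 0 0 -0.12;0 0 0 -0.12;0 0 0 -0.12;0 0 0 -0.12;0 0 0 -0.12;0 0 0 -0.12' >/dev/null;  python3 mv.py 0 0 0
python3 - <<'E'
from sim import *
from cell import get_obs
j=np.array(get_obs()['joint_positions'])
for t in(0,-.8):
  a=world(j,[0,0,0],t,6) if t else j
  X=fk(a,P,s)[0]
  b=world(a,np.array([.519,-.318,.138])-X,0,6); world(b,[0,.19,0],0,8)
E
```

```text
t 14.6833 shift tool [0. 0. 0.] dist 0.0 axis z [ 0.631  0.017 -0.775]
[ 0.85  0.69 -0.46  1.57 -0.22  0.36  1.4 ] [ 0.692 -0.377  0.321] lean 0.684 az 0.027
[ 1.11  0.82 -0.61  2.02 -0.99  0.05  2.41] [ 0.526 -0.335  0.155] lean 0.600 az 0.208
[ 0.79  0.7  -0.55  2.14 -0.99  0.05  2.11] [ 0.536 -0.164  0.176] lean 0.514 az 0.457
[ 0.94  0.72 -0.63  1.57  0.12  0.36  1.91] [ 0.692 -0.377  0.321] lean 0.684 az 0.027
[ 1.36  1.11 -1.21  2.19  2.12  0.6   0.22] [ 0.519 -0.318  0.138] lean 0.683 az 0.027
[ 0.96  1.18 -1.39  2.52  2.22  1.19 -0.35] [ 0.519 -0.128  0.138] lean 0.683 az 0.027
```

Continue the turn by about 1.0 more; then check that the twist is favourable.

```bash
python3 -m inch '0 0 0 -0.12;0 0 0 -0.12;0 0 0 -0.12;0 0 0 -0.12;0 0 0 -0.12;0 0 0 -0.12;0 0 0 -0.12;0 0 0 -0.12;0 0 0 -0.12' >/dev/null;  python3 mv.py -.172 .059 -.177
python3 - <<'E'
from sim import *
from cell import get_obs
j=np.array(get_obs()['joint_positions']); X,R=fk(j,P,s); print(R.as_matrix())
b=world(j,np.array([.519,-.318,.144])-X,0,7); world(b,[0,.19,0],0,8)
E
```

```text
t 15.4333 shift tool [0.2336 0.0946 0.0298] dist 0.2538 axis z [ 0.631  0.016 -0.776]
[ 0.97  0.73 -0.69  1.57  0.23  0.37  2.09] [ 0.691 -0.378  0.321] lean 0.682 az 0.025
[[-0.76585966 -0.12619207  0.6305034 ]
 [-0.14968692  0.98860329  0.0160423 ]
 [-0.62534215 -0.08209196 -0.77602068]]
[ 1.36  1.09 -1.21  2.19  2.11  0.58  0.5 ] [ 0.519 -0.318  0.144] lean 0.682 az 0.026
[ 0.96  1.16 -1.39  2.51  2.21  1.17 -0.08] [ 0.519 -0.128  0.144] lean 0.682 az 0.026
```

```bash
python3 -m inch '0.0334 0.0137 0.0031 0;0.0334 0.0137 0.0031 0;0.0334 0.0137 0.0031 0;0.0334 0.0137 0.0031 0;0.0334 0.0137 0.0031 0;0.0334 0.0137 0.0031 0;0.0334 0.0137 0.0031 0;0 0 0 0'
python3 - <<'E'
from h import *
o=get_obs(); print(np.round(o['joint_positions'],2))
R=to(W([(-95,0,150)],q0)[0]); print(R[:,2])
E
```

```text
t: 16.1
eef_pos: [0.5836, -0.3448, 0.2184]
eef_rot: [-3.061, 0.631, -2.962]
wrist_force: [-0.8, 0.4, -0.7]
grip_width: -0.0
grasp_force: 0.0
[ 1.08  0.76 -0.73  1.93  1.01  0.11  1.39]
t 16.1 shift tool [0.0642 0.2381 0.0188] dist 0.2473 axis z [ 0.593  0.026 -0.805]
[ 0.59319349  0.02647971 -0.80462433]
```

```bash
python3 mv.py -.04 .01 -.04; python3 - <<'E'
from sim import *
from cell import get_obs
j=np.array(get_obs()['joint_positions']); X,R=fk(j,P,s)
b=world(j,np.array([.513,-.318,.150])-X,0,7); world(b,[0,.19,0],0,8)
E
```

```text
t 16.1 shift tool [0.0539 0.0177 0.0087] dist 0.0574 axis z [ 0.593  0.026 -0.805]
[ 1.08  0.76 -0.73  1.93  1.01  0.11  1.39] [ 0.584 -0.345  0.218] lean 0.636 az 0.045
[ 1.32  1.   -1.11  2.16  2.03  0.47  0.51] [ 0.513 -0.318  0.15 ] lean 0.636 az 0.045
[ 0.96  1.08 -1.34  2.48  2.16  1.05 -0.08] [ 0.513 -0.128  0.15 ] lean 0.636 az 0.045
```

```bash
python3 -m inch '0.0118 0.0051 0.0019 0;0.0118 0.0051 0.0019 0;0.0118 0.0051 0.0019 0;0.0118 0.0051 0.0019 0;0.0118 0.0051 0.0019 0;0.0118 0.0051 0.0019 0;0.0118 0.0051 0.0019 0;0.0118 0.0051 0.0019 0'
python3 - <<'E'
from h import *
o=get_obs(); print(np.round(o['joint_positions'],2))
R=to(W([(-95,0,150)],q0)[0]); print(R[:,2])
E
```

```text
t: 16.77
eef_pos: [0.524, -0.3224, 0.161]
eef_rot: [-3.068, 0.619, -2.964]
wrist_force: [-0.1, 0.3, 0.1]
grip_width: -0.0004
grasp_force: 0.0
[ 1.27  0.94 -1.02  2.12  1.97  0.37  0.54]
t 16.7667 shift tool [-0.0138  0.2043  0.0084] dist 0.2049 axis z [ 0.583  0.03  -0.812]
[ 0.58258378  0.03024978 -0.81220754]
```

```bash
python3 -m inch '-0.0016 0.029 0.0009 0;-0.0016 0.029 0.0009 0;-0.0016 0.029 0.0009 0;-0.0016 0.029 0.0009 0;-0.0016 0.029 0.0009 0;-0.0016 0.029 0.0009 0'
python3 - <<'E'
from h import *
import cv2
o=get_obs(); print(np.round(o['joint_positions'],2))
R=to(W([(-100,0,150)],q0)[0]); print(R)
a=read_camera("side")[110:260,205:345]; b=read_camera("top")[110:260,215:355]
im=np.hstack([cv2.resize(a,(400,429),interpolation=2),cv2.resize(b,(400,429),interpolation=2)])
cv2.imwrite("pics/p1.png",im[:,:,::-1])
E
```

```text
t: 17.27
eef_pos: [0.5096, -0.1479, 0.1506]
eef_rot: [-3.067, 0.613, -2.964]
wrist_force: [-0.8, 1.3, -0.2]
grip_width: -0.0001
grasp_force: 0.0
[ 1.02  1.05 -1.3   2.45  2.15  0.95 -0.01]
t 17.2667 shift tool [-0.0022  0.0299  0.0001] dist 0.0299 axis z [ 0.578  0.029 -0.816]
[[-0.8049858  -0.13468125  0.57780517]
 [-0.14488713  0.98903242  0.02868101]
 [-0.57533084 -0.06062873 -0.81567063]]
```

View pics/p1.png

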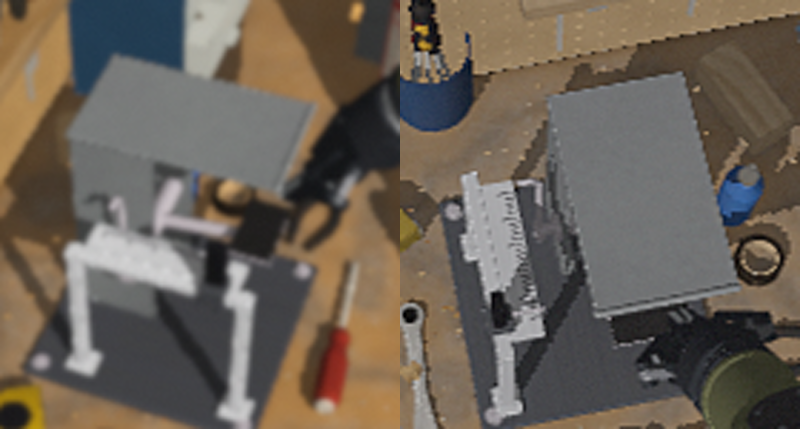

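```bash
python3 -m inch '-0.0006 0.0075 0 0;-0.0006 0.0075 0 0;-0.0006 0.0075 0 0;-0.0006 0.0075 0 0;0 0 0 0' | tr '\n' ' '; python3 -m inch '0 0 0.003 0;0 0 0.003 0;0 0 0.002 0;0 0 0 0'| tr '\n' ' '
```

```text
t: 17.78 eef_pos: [0.5072, -0.1155, 0.1498] eef_rot: [-3.069, 0.616, -2.958] wrist_force: [-0.0, -0.0, 0.5] grip_width: 0.0001 grasp_force: 0.0 t: 18.12 eef_pos: [0.5118, -0.117, 0.1424] eef_rot: [-3.069, 0.615, -2.961] wrist_force: [0.8, 0.2, 0.5] grip_width: -0.0001 grasp_force: 0.0
```

```bash
for i in 1; do python3 -m inch '0 0 0.002 0;0 0 0.002 0;0 0 0 0' | tr '\n' ' '|cut -c1-140; python3 -m inch '0.0017 0.0002 0.0024 0;0.0017 0.0002 0.0024 0;0 0 0 0'| tr '\n' ' '|cut -c1-140; echo; python3 -m inch '0.0017 0.0002 0.0024 0;0.0017 0.0002 0.0024 0;0 0 0 0'| tr '\n' ' '|cut -c1-140; done
```

```text
t: 18.37 eef_pos: [0.5142, -0.1165, 0.1394] eef_rot: [-3.069, 0.616, -2.961] wrist_force: [0.2, 0.4, -0.3] grip_width: -0.0003 grasp_force: 
t: 18.62 eef_pos: [0.5139, -0.1163, 0.1333] eef_rot: [-3.069, 0.615, -2.96] wrist_force: [-0.0, -0.8, 0.4] grip_width: 0.0002 grasp_force: 0

t: 18.87 eef_pos: [0.5137, -0.1161, 0.1273] eef_rot: [-3.07, 0.615, -2.96] wrist_force: [-0.6, 0.2, 0.9] grip_width: -0.0001 grasp_force: 0.
```

```bash
python3 -m inch '0.0017 0.0002 0.0024 0'| tr '\n' ' '|cut -c1-140; python3 - <<'E'
from h import *
import cv2
a=read_camera("side")[150:230,235:335]; b=read_camera("top")[150:250,215:335]
im=np.hstack([cv2.resize(a,(400,320),interpolation=2),cv2.resize(b,(384,320),interpolation=2)])
cv2.imwrite("pics/p2.png",im[:,:,::-1])
print(proj("side",get_obs()['eef_pos']))
E
```

```text
t: 18.95 eef_pos: [0.5141, -0.1161, 0.1251] eef_rot: [-3.069, 0.616, -2.96] wrist_force: [-1.8, -0.3, 1.9] grip_width: -0.0 grasp_force: 0.9
[[299.47680454 191.14192372]]
```

View pics/p2.png

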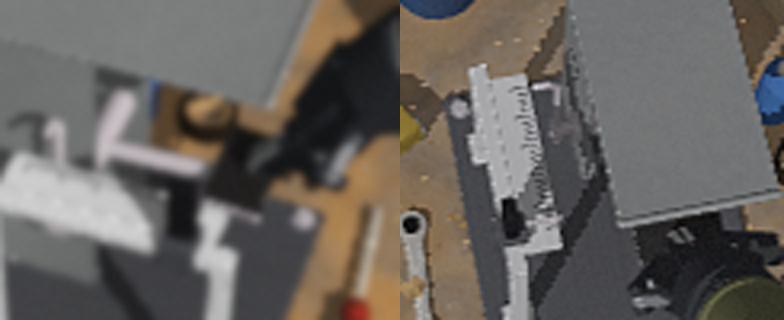

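```bash
for i in 1; do python3 -m inch '0.0009 0 0.003 0;0.0009 0 0.003 0' | tr '\n' ' '|cut -c1-150;echo;  python3 -m inch '0.0009 0 0.003 0;0.0009 0 0.003 0'| tr '\n' ' '|cut -c1-150; echo; python3 -m inch '0.0017 0.0002 0.0024 0;0.0017 0.0002 0.0024 0'| tr '\n' ' '|cut -c1-150; done
```

```text
t: 19.22 eef_pos: [0.5161, -0.1162, 0.119] eef_rot: [-3.069, 0.616, -2.96] wrist_force: [-1.0, 0.5, 1.4] grip_width: 0.0003 grasp_force: 1.0 

t: 19.38 eef_pos: [0.5181, -0.1164, 0.1127] eef_rot: [-3.069, 0.615, -2.96] wrist_force: [-1.6, 0.2, 1.8] grip_width: -0.0 grasp_force: 1.0 

t: 19.55 eef_pos: [0.5181, -0.1163, 0.1069] eef_rot: [-3.069, 0.616, -2.96] wrist_force: [-1.9, 0.1, 2.7] grip_width: 0.0001 grasp_force: 0.9
```

```bash
for i in 1; do python3 -m inch '0.0011 0.0001 0.0016 0;0.0011 0.0001 0.0016 0' | tr '\n' ' '|cut -c1-150;echo;  python3 -m inch '0.0011 0.0001 0.0016 0;0.0011 0.0001 0.0016 0'| tr '\n' ' '|cut -c1-150; done
```

```text
t: 19.72 eef_pos: [0.5181, -0.1164, 0.103] eef_rot: [-3.069, 0.616, -2.96] wrist_force: [-1.6, -0.2, 1.8] grip_width: -0.0005 grasp_force: 0.9 

t: 19.88 eef_pos: [0.5182, -0.1164, 0.0993] eef_rot: [-3.069, 0.616, -2.96] wrist_force: [-1.6, 0.4, 1.1] grip_width: -0.0001 grasp_force: 0.9
```

```bash
for i in 1; do python3 -m inch '0.0011 0.0001 0.0016 0;0.0011 0.0001 0.0016 0' | tr '\n' ' '|cut -c1-150;  done
```

```text
t: 20.05 eef_pos: [0.5184, -0.1164, 0.0955] eef_rot: [-3.069, 0.616, -2.96] wrist_force: [-1.2, -0.0, 1.0] grip_width: -0.0 grasp_force: 0.9
```

```bash
for i in 1; do python3 -m inch '0.0011 0.0001 0.0016 0;0.0011 0.0001 0.0016 0' | tr '\n' ' '|cut -c1-150;  done
```

```text
t: 20.22 eef_pos: [0.5187, -0.1164, 0.0917] eef_rot: [-3.069, 0.617, -2.96] wrist_force: [-0.6, -0.0, 1.2] grip_width: -0.0002 grasp_force: 0.8
```

```bash
for i in 1; do python3 -m inch '0.0011 0.0001 0.0016 0;0.0011 0.0001 0.0016 0' | tr '\n' ' '|cut -c1-150;  done
```

```text
t: 20.38 eef_pos: [0.519, -0.1164, 0.0879] eef_rot: [-3.069, 0.617, -2.96] wrist_force: [0.9, 0.9, 1.8] grip_width: 0.0008 grasp_force: 0.6
```

```bash
for i in 1; do python3 -m inch '0.0011 0.0001 0.0016 0;0.0011 0.0001 0.0016 0' | tr '\n' ' '|cut -c1-150;  done
```

```text
t: 20.55 eef_pos: [0.519, -0.1165, 0.084] eef_rot: [-3.069, 0.617, -2.96] wrist_force: [0.0, -0.2, 1.2] grip_width: 0.0003 grasp_force: 0.6
```

```bash
python3 - <<'E'
from h import *
import cv2
a=read_camera("side")[150:230,225:335]; b=read_camera("top")[150:250,215:335]
im=np.hstack([cv2.resize(a,(412,300),interpolation=2),cv2.resize(b,(360,300),interpolation=2)])
cv2.imwrite("pics/p3.png",im[:,:,::-1])
E
```

```text
(no output)
```

View pics/p3.png

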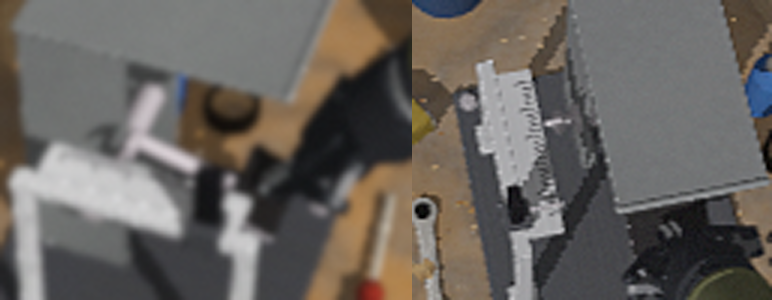

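```bash
for i in 1; do python3 -m inch '0.0007 0.0001 0.0019 0;0.0007 0.0001 0.0019 0' | tr '\n' ' '|cut -c1-150;  done
```

```text
t: 20.82 eef_pos: [0.5192, -0.1164, 0.0797] eef_rot: [-3.069, 0.615, -2.96] wrist_force: [-0.9, -0.1, 1.6] grip_width: 0.0003 grasp_force: 0.8
```

```bash
for i in 1; do python3 -m inch '0.0007 0.0001 0.0019 0;0.0007 0.0001 0.0019 0' | tr '\n' ' '|cut -c1-150;  done
```

```text
t: 20.98 eef_pos: [0.5201, -0.1164, 0.0756] eef_rot: [-3.069, 0.615, -2.96] wrist_force: [-0.7, -0.9, 0.6] grip_width: -0.0001 grasp_force: 0.9
```

```bash
for i in 1; do python3 -m inch '0.0011 0.0001 0.0016 0;0.0011 0.0001 0.0016 0' | tr '\n' ' '|cut -c1-150;  done
```

```text
t: 21.15 eef_pos: [0.5209, -0.1164, 0.0722] eef_rot: [-3.069, 0.617, -2.96] wrist_force: [-2.2, -1.2, 4.9] grip_width: -0.0 grasp_force: 2.5
```

```bash
for i in 1; do python3 -m inch '0.0009 0.0001 0.0013 0;0.0009 0.0001 0.0013 0' | tr '\n' ' '|cut -c1-150; echo; python3 -m inch '0.0005 0 0.0008 0;0.0005 0 0.0008 0;0 0 0 0;0 0 0 0;0 0 0 0;0 0 0 0' | tr '\n' ' '|cut -c1-150; done
```

```text
t: 21.32 eef_pos: [0.5216, -0.1164, 0.0697] eef_rot: [-3.068, 0.618, -2.96] wrist_force: [-1.7, -1.0, 5.2] grip_width: -0.0003 grasp_force: 3.0 

t: 21.82 eef_pos: [0.522, -0.1164, 0.0681] eef_rot: [-3.068, 0.619, -2.96] wrist_force: [-1.1, -1.7, 6.0] grip_width: 0.0 grasp_force: 2.4
```

```bash
python3 -m inch '0 0 -0.004 0;0 0 -0.008 0;0 0 -0.015 0;0 0 -0.02 0' | tr '\n' ' '; timeout 500 python3 - <<'E'
from sim import *
from cell import get_obs
j=np.array(get_obs()['joint_positions']); X,R=fk(j,P,s); print(np.round(j,2),X)
G=np.array([.53,.02,.26])
print('A direct'); a=world(j,[-.06,0,.1],0,6); a=world(a,[0,.14,.15],0,8); a=world(a,G-fk(a,P,s)[0],0,6)
print('B side'); a=world(j,[0,-.2,.1],0,8); a=world(a,[0.05,-.05,.25],0,8); a=world(a,[0,.4,0],0,12); a=world(a,G+[0,0,.1]-fk(a,P,s)[0],0,6); a=world(a,G-fk(a,P,s)[0],0,6)
E
```

```text
t: 22.15 eef_pos: [0.4927, -0.1176, 0.1051] eef_rot: [-3.071, 0.614, -2.961] wrist_force: [-0.4, 0.4, 0.3] grip_width: 0.0 grasp_force: 0.0 [ 0.91  1.18 -1.28  2.55  2.27  1.16 -0.17] [ 0.49273683 -0.11740529  0.10516748]
A direct
[ 1.1   0.88 -1.46  2.55  1.95  0.87 -0.02] [ 0.445 -0.123  0.209] lean 0.583 az 0.094
[ 1.    0.29 -1.46  2.36  1.28  0.46  0.25] [0.445 0.017 0.359] lean 0.583 az 0.094
[ 0.63  0.67 -1.26  2.35  1.76  0.78 -0.16] [0.53 0.02 0.26] lean 0.583 az 0.094
B side
[ 1.28  0.77 -0.92  2.16  1.89  0.2   0.56] [ 0.493 -0.317  0.205] lean 0.617 az 0.058
[ 1.5   0.7  -1.46  1.61  0.66  0.85  1.73] [ 0.543 -0.367  0.455] lean 0.617 az 0.058
[ 0.81  0.23 -1.23  1.99  0.75  0.58  0.85] [0.543 0.033 0.455] lean 0.617 az 0.058
[ 0.57  0.3  -0.95  2.22  1.31  0.39  0.28] [0.53 0.02 0.36] lean 0.617 az 0.058
[ 0.51  0.58 -1.04  2.38  1.93  0.67 -0.36] [0.53 0.02 0.26] lean 0.617 az 0.058
```

```bash
python3 mv.py -.048 0 .105; python3 mv.py 0 0.14 .15|head -1
```

```text
t 22.15 shift tool [-0.0219  0.0006 -0.1134] dist 0.1155 axis z [ 0.578  0.034 -0.815]
[ 0.91  1.18 -1.28  2.55  2.27  1.16 -0.17] [ 0.493 -0.118  0.105] lean 0.617 az 0.058
t 22.15 shift tool [-0.1069  0.1298 -0.1176] dist 0.2052 axis z [ 0.578  0.034 -0.815]
```

```bash
python3 -m inch '-0.0055 0 -0.028 0;-0.0055 0 -0.028 0;-0.0055 0 -0.028 0;-0.0055 0 -0.028 0;-0.0178 0.0217 -0.0196 0;-0.0178 0.0217 -0.0196 0;-0.0178 0.0217 -0.0196 0;-0.0178 0.0217 -0.0196 0;-0.0178 0.0217 -0.0196 0;-0.0178 0.0217 -0.0196 0' 0.4| tr '\n' ' '; python3 mv.py 0 0 0; python3 - <<'E'
from h import *
import cv2
A=read_camera("side");B=read_camera("top"); cv2.imwrite("pics/s4f.png",A[:,:,::-1]);cv2.imwrite("pics/t4f.png",B[:,:,::-1])
a=A[165:225,225:305]; b=B[165:235,225:295]
im=np.hstack([cv2.resize(a,(400,300),interpolation=2),cv2.resize(b,(300,300),interpolation=2)])
cv2.imwrite("pics/p4.png",im[:,:,::-1])
E
```

```text
t: 22.98 eef_pos: [0.4538, 0.0197, 0.3627] eef_rot: [-3.073, 0.609, -2.959] wrist_force: [-0.7, -1.7, -0.9] grip_width: 0.0345 grasp_force: 0.0 t 22.9833 shift tool [0. 0. 0.] dist 0.0 axis z [ 0.574  0.036 -0.818]
[ 0.96  0.29 -1.45  2.36  1.36  0.49  0.15] [0.454 0.02  0.363] lean 0.612 az 0.063
```

View pics/p4.png

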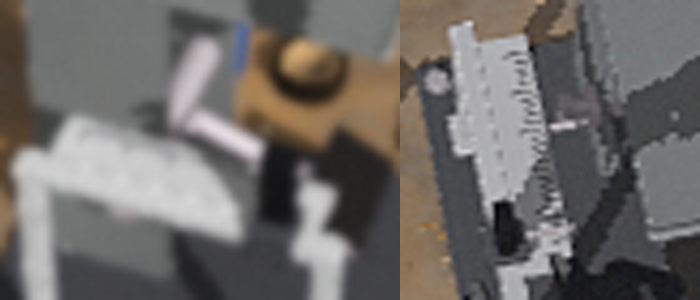

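```bash
cat > m.py <<'E'
from h import *
from scipy.optimize import brentq
def ray(n,uv):
    p=camera_params(n); R=np.array(p["R"]); c=-R.T@p["t"]; d=R.T@np.linalg.inv(p["mtx"])@[*uv,1]; return c,d
def at(n,uv,z): c,d=ray(n,uv); return c+d*(z-c[2])/d[2]
def st(X,q): c,s=np.cos(q[2]),np.sin(q[2]); d=np.array(X[:2])-q[:2]; return np.round([1e3*(d[0]*c+d[1]*s),1e3*(-d[0]*s+d[1]*c)],1)
E
python3 - <<'E'
from m import *
for q in (q0,[.6069,-.1214,-.0157]):
  for th in np.arange(.3,.56,.04):
    x=30+8*np.cos(th)-110*np.sin(th); z=100+110*np.cos(th)+8*np.sin(th)
    print(round(th,2),round(x,1),round(z,1),'top',proj("top",W([(x,98,z)],q)).round(1),'side',proj("side",W([(x,98,z)],q)).round(1))
  print('tab top',st(at("top",(249.5,214.7),.25),q))
  print(st(at("top",(260.7,194.6),.202),q))
E
```

```text
0.3 5.1 207.5 top [[258.7 185.9]] side [[255.2 185.8]]
0.34 0.9 206.4 top [[259.  187.6]] side [[256.8 186.5]]
0.38 -3.4 205.1 top [[259.4 189.3]] side [[258.2 187.2]]
0.42 -7.5 203.7 top [[259.7 191. ]] side [[259.7 188. ]]
0.46 -11.7 202.1 top [[260.  192.7]] side [[261.2 188.8]]
0.5 -15.7 200.4 top [[260.3 194.4]] side [[262.6 189.6]]
0.54 -19.7 198.5 top [[260.6 196.1]] side [[264.  190.5]]
tab top [-79.  137.8]
[-17.1  97.3]
0.3 5.1 207.5 top [[259.5 185.8]] side [[255.6 185.2]]
0.34 0.9 206.4 top [[259.9 187.5]] side [[257.1 185.9]]
0.38 -3.4 205.1 top [[260.2 189.2]] side [[258.6 186.7]]
0.42 -7.5 203.7 top [[260.5 190.9]] side [[260.1 187.4]]
0.46 -11.7 202.1 top [[260.8 192.6]] side [[261.5 188.2]]
0.5 -15.7 200.4 top [[261.1 194.3]] side [[263.  189.1]]
0.54 -19.7 198.5 top [[261.4 196. ]] side [[264.4 190. ]]
tab top [-79.  139.7]
[-16.9  99.4]
```

```bash
python3 -m inch '0 0 0 0.093;0 0 0 0.093;0 0 0 0' 0.3| tr '\n' ' '; python3 - <<'E'
from h import *
q=[.6071,-.1205,-.014]
C=W([(-69,140,225)],q)[0]; R=to(C); print(R); to(C-.07*R[:,2]); print(np.round(get_obs()['joint_positions'],2))
E
```

```text
t: 23.33 eef_pos: [0.4538, 0.0173, 0.3608] eef_rot: [3.079, 0.608, 3.094] wrist_force: [0.5, -0.0, -0.2] grip_width: 0.0258 grasp_force: 0.0 t 23.3333 shift tool [ 0.007  -0.0027  0.1608] dist 0.161 axis z [ 0.572  0.035 -0.819]
[[-0.81984754  0.01230698  0.5724496 ]
 [ 0.03933567  0.99861756  0.03486645]
 [-0.57122912  0.05110286 -0.81919826]]
t 23.3333 shift tool [ 0.007  -0.0027  0.0908] dist 0.0911 axis z [ 0.572  0.035 -0.819]
[ 0.95  0.29 -1.43  2.37  1.37  0.48 -0.04]
```

Nearly a straight axial approach. I'll go 95 mm, then check.

```bash
python3 -m inch '0.0015 -0.0006 0.023 0;0.0015 -0.0006 0.023 0;0.0015 -0.0006 0.023 0;0.0015 -0.0006 0.023 0;0 0 0 0'| tr '\n' ' '; python3 - <<'E'
from h import *
import cv2
q=[.6071,-.1205,-.014]
C=W([(-69,140,225)],q)[0]; R=to(C); print(R); print(np.round(get_obs()['joint_positions'],2))
A=read_camera("side");B=read_camera("top")
a=A[150:225,235:335]; b=B[170:245,215:290]
im=np.hstack([cv2.resize(a,(440,330),interpolation=2),cv2.resize(b,(330,330),interpolation=2)])
cv2.imwrite("pics/p5.png",im[:,:,::-1])
E
```

```text
t: 23.75 eef_pos: [0.5023, 0.0188, 0.2783] eef_rot: [3.078, 0.602, 3.097] wrist_force: [-0.7, -0.2, 0.0] grip_width: 0.0257 grasp_force: 0.0 t 23.75 shift tool [-0.0009 -0.0008  0.0654] dist 0.0654 axis z [ 0.568  0.038 -0.822]
[[-0.82332076  0.00869115  0.56750982]
 [ 0.03698217  0.99857943  0.03835948]
 [-0.56637024  0.0525699  -0.82247259]]
[ 0.65  0.58 -1.27  2.41  1.78  0.74 -0.43]
```

View pics/p5.png

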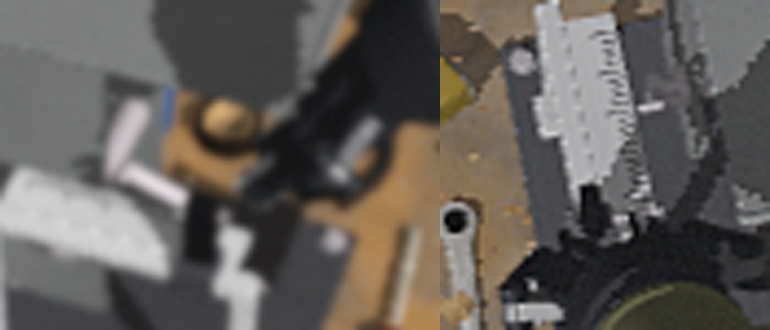

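```bash
python3 -m inch '0 0 0.012 0;0 0 0.012 0;0 0 0.012 0;0 0 0 0' 0.4| tr '\n' ' ';python3 -m inch '0 0 0.01 0;0 0 0.01 0;0 0 0.007 0;0 0 0 0' | tr '\n' ' '
```

```text
t: 24.18 eef_pos: [0.5235, 0.0199, 0.2536] eef_rot: [3.08, 0.61, 3.096] wrist_force: [-0.5, 0.3, -0.5] grip_width: 0.0343 grasp_force: 0.0 t: 24.52 eef_pos: [0.539, 0.021, 0.2317] eef_rot: [3.079, 0.61, 3.096] wrist_force: [-0.2, 0.2, 0.5] grip_width: 0.0341 grasp_force: 0.0
```

Now close gently (20 N).

```bash
python3 -m inch '0 0 0.003 0;0 0 0.003 0;0 0 0 0;0 0 0 0' 0.05 20| tr '\n' ' '; python3 - <<'E'
from m import *
for q in (q0,[.6071,-.1205,-.014]):
  o=get_obs(); R=Rotation.from_euler('xyz',o['eef_rot']).as_matrix(); print(st(o['eef_pos'],q),st(np.array(o['eef_pos'])-.019*R[:,2],q))
E
```

```text
t: 24.85 eef_pos: [0.5436, 0.0218, 0.2279] eef_rot: [3.079, 0.613, 3.096] wrist_force: [2.1, 0.4, 3.3] grip_width: 0.012 grasp_force: 20.3 [-65.6 140.3] [-76.5 139.5]
[-65.5 141.4] [-76.4 140.6]
```

```bash
python3 -m inch '-0.0041 0 0.0028 0;-0.0041 0 0.0028 0;-0.0041 0 0.0028 0;-0.0041 0 0.0028 0;-0.0041 0 0.0028 0;-0.0041 0 0.0028 0;-0.0041 0 0.0028 0;-0.0041 0 0.0028 0;-0.0041 0 0.0028 0;-0.0041 0 0.0028 0'| tr '\n' ' '; python3 mv.py .01 0 0;  python3 - <<'E'
from h import *
import cv2
A=read_camera("side");B=read_camera("top"); cv2.imwrite("pics/s6f.png",A[:,:,::-1]);cv2.imwrite("pics/t6f.png",B[:,:,::-1])
a=A[165:215,235:295]; b=B[175:225,230:290]
im=np.hstack([cv2.resize(a,(400,333),interpolation=2),cv2.resize(b,(400,333),interpolation=2)])
cv2.imwrite("pics/p6.png",im[:,:,::-1])
E
```

```text
t: 25.68 eef_pos: [0.5924, 0.0212, 0.2279] eef_rot: [3.08, 0.611, 3.097] wrist_force: [-2.1, 0.0, 4.7] grip_width: 0.0123 grasp_force: 20.6 t 25.6833 shift tool [-0.0082  0.0001  0.0057] dist 0.01 axis z [ 0.575  0.036 -0.817]
[ 0.54  0.78 -1.15  2.25  1.88  0.83 -0.36] [0.592 0.021 0.228] lean 0.614 az 0.063
```

View pics/p6.png

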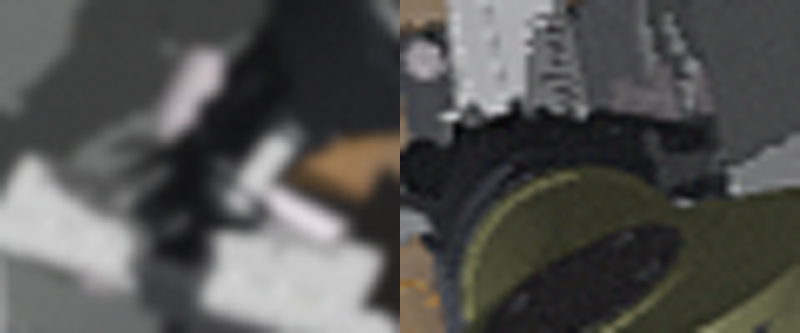

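```bash
python3 -m inch '-0.0033 0 0.0023 0;-0.0033 0 0.0023 0;-0.0033 0 0.0023 0;0 0 0 0;0 0 0 0'| tr '\n' ' ';python3 -m inch '0 0 0 0;0 0 0 0;0 0 0 0' 0.3| tr '\n' ' '; python3 -m inch '0 0 -0.01 0;0 0 -0.02 0;0 0 -0.02 0;0 0 -0.03 0;0 0 -0.03 0;0 0 -0.03 0;0 0 -0.03 0;0 0 0 0' | tr '\n' ' '; python3 - <<'E'
from h import *
import cv2
A=read_camera("side");B=read_camera("top"); cv2.imwrite("pics/s7f.png",A[:,:,::-1]);cv2.imwrite("pics/t7f.png",B[:,:,::-1])
a=A[165:215,235:295]; b=B[175:215,235:285]
im=np.hstack([cv2.resize(a,(360,300),interpolation=2),cv2.resize(b,(440,352)[0:2],interpolation=0)[:300]])
cv2.imwrite("pics/p7.png",im[:,:,::-1])
E
python3 mv.py 0 0 0
```

```text
t: 26.2 eef_pos: [0.6049, 0.021, 0.2279] eef_rot: [3.079, 0.612, 3.096] wrist_force: [1.7, 0.0, 4.6] grip_width: 0.0124 grasp_force: 20.5 t: 26.45 eef_pos: [0.6031, 0.0208, 0.2262] eef_rot: [3.079, 0.607, 3.096] wrist_force: [0.2, -0.4, 0.3] grip_width: 0.026 grasp_force: 0.0 t: 27.12 eef_pos: [0.505, 0.0156, 0.3699] eef_rot: [3.083, 0.615, 3.098] wrist_force: [0.1, 0.1, 0.1] grip_width: 0.0256 grasp_force: 0.0 t 27.2167 shift tool [0. 0. 0.] dist 0.0 axis z [ 0.576  0.033 -0.817]
[ 0.83  0.36 -1.32  2.25  1.32  0.53  0.08] [0.506 0.014 0.367] lean 0.614 az 0.058
```

View pics/p7.png

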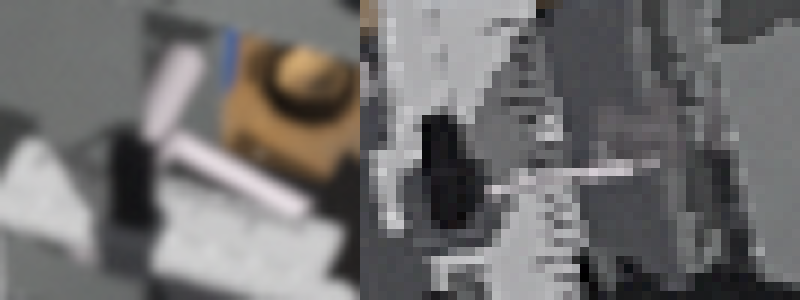

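```bash
python3 - <<'E'
from m import *
import cv2
q=[.6071,-.1205,-.014]
B=cv2.imread("pics/t7f.png").astype(int)
print('brightness rows190-199 cols 247-271'); g=B.sum(2)//3
for r in range(190,200): print(r,*['%3d'%v for v in g[r,247:272]])
print('pink R-G')
for r in range(190,200): print(r,*['%3d'%v for v in (B[r,247:272,2]-B[r,247:272,1])])
for x in(-20,-16,-12): print(x,'tip line',proj("top",W([(x,80,200.4),(x,98,200.4)],q)).round(2).tolist(),'blade',proj("top",W([(x,100,202),(x,130,202)],q)).round(2).tolist(),'tab',proj("top",W([(x-10,140,250),(x+10,140,250),(x-10,146,250)],q)).round(2).tolist())
E
```

```text
brightness rows190-199 cols 247-271
190 115 106 108 109 106 112  99 108 166 192 175  92  71  73  78  90  89  80  87  97  97  93  96 102  87
191 101 112 110 108 109 107 109 105  95  73  87  85  74  72  95 116  82  78  82  81  83  78  85  94  84
192  88 117 112 108 108 107 101  90 107 106 104  82  67  67  86 112  94  72  76  84  93 104  91  94  85
193  35  59  89 110 108 103  95  66  53  82  94  80  59  71 106 136 156 170 154 113 139 144  88  90  83
194  28  56  90 110 102 139 168 117 152 157 173 185 189 182 209 195 193 199 183  98  91  79  88 102  89
195  33  40  63 100 112 147 188 179 149 152 161 154  97 121 131 107  86  82  77  68  73  81  95 106  97
196  30  43 137 200 177 162 151 144 158 168 168 137 108  65  70  71  68  70  70  69  73  73  82 105  95
197  25  38  90 125  87 135 180 176 155 110 157 169 112  64  72  72  75  72  74  76  70  73  85 105  94
198  25  59  77  83  96 128 176 178 174 163 125 136 164  63  72  73  74  75  74  74  73  74  85 102  90
199  49  82  71  74 142 180 173 176 155 108 151 183 165  60  70  71  73  74  77  72  71  74  82  96 111
pink R-G
190   1   1  -1
[... 776 characters left out ...]
  -2   1   0   0  -2   2  -1  -1   2   0
198  -1   1   0   1   0   0  -1  -1  -1  -1   1   0  -3  -1  -2   0  -1  -2   1   0  -1   0   2   0  -2
199   1   0  -3  -1   0   0  -1   0   1   1   2   1  -1  -1  -1  -2  -1   0  -1   0  -2  -1  -2  -1  -1
-20 tip line [[268.06, 194.59], [261.12, 195.89]] blade [[260.35, 195.82], [248.75, 198.0]] tab [[245.22, 195.98], [243.69, 188.44], [242.8, 196.44]]
-16 tip line [[267.74, 193.14], [260.81, 194.44]] blade [[260.04, 194.37], [248.45, 196.55]] tab [[244.91, 194.47], [243.38, 186.95], [242.5, 194.92]]
-12 tip line [[267.42, 191.69], [260.5, 192.99]] blade [[259.73, 192.92], [248.15, 195.09]] tab [[244.61, 192.96], [243.08, 185.45], [242.19, 193.41]]
```

```bash
python3 - <<'E'
from cell import *
print(get_obs()['t'],get_obs()['wrist_force']); print(sign_off())
E
```

```text
27.2167 [0.22823606 0.34209191 0.11774045]
the job is handed in; nothing more can be done
None
```

I pressed the pedal about 5 mm past the bite, held it 0.3 s and let go; it stayed down with the pointer near x = -15 mm (stand). I then gripped the rider's tab and slid it until the index blade lined up with the pointer, to about 1 mm in the last top view, and handed in at 27.2 s with the gripper clear.

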